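# Put the jeweller's bench tools away

### The arm

A 7-joint arm with a two-finger parallel gripper is mounted at the origin on the work surface. World frame = base frame: x ahead of the robot, y to its left, z up, the work surface at z = 0. Lengths are in m, angles in rad, forces in N, time in s.
With the tool pointing down it reaches from about 0.4 to 0.875 m from the base axis. Payload 19.3 kg.
Tool frame: the origin (TCP) lies midway between the tips of the shut fingers; the grasp point (between the pads) lies 19 mm behind it; z points along the fingers, y is the line along which they close (so a half turn about z gives the same grasp; the last joint's range is limited). The gripper opens to 85 mm and grips with 20 to 120 N. Pads are 22 mm wide; open, the fingers measure 114 mm over their backs; the gripper's body (76 mm by 85 mm) begins 54 mm behind the grasp point. The pads swing forward as they close: fully open they stand 13 mm farther back than shut.
Start: joints at [1.242, 0.521, -0.036, 1.599, 0.021, 1.021, -0.113], TCP at [0.16, -0.604, 0.231] pointing down, gripper open.
Joint ranges: [-2.91, 2.91], [-0.3, 2.13], [-1.5, 1.42], [0.17, 2.43], [-1.26, 4.41], [0.16, 1.93], [-2.52, 2.52]. Speed limits (rad/s): [1.89, 1.89, 2.39, 2.39, 3.01, 3.01, 3.01].

### API

Orientations are given as [roll, pitch, yaw] about the fixed x, y, z axes, in that order (R = Rz(yaw) Ry(pitch) Rx(roll)).
In Python, from workcell import * gives the robot as it stands.
- The arm moves only by the shell command python3 -m creep 'ROWS' [FORCE]. ROWS is JSON, a list that holds one entry, the list of rows, each a list of 7 numbers: the closure, from -1 (fully open) to 1 (shut), then the shift along the tool's x, y, z in m, then the turn, a rotation vector about the tool's x, y, z in degrees. A call has 1 to 10 rows; each row shifts and turns the commanded pose from where the row before left it, along the tool's axes as they then stand; what a row does not reach is not made up. A row lasts 1/10 s, in which the tool goes at most 50 mm and 8.59 degrees, less where a joint would pass 70% of its speed; a pose out of reach is approached as far as the arm can. A call is refused whole if a number of a shift passes 0.05 or a number of a turn 8.59, either way. A call with a gripper value outside its range is refused whole. The fingers move at their own pace and stop on an object; FORCE is the grip in N (left out, the last holds). Time passes only in rows, so rows that do not move let the fingers close. It gives the time, the measured TCP pose, the force, the opening and the grip force at its end, in the units of the state.
- observe(): the state, without advancing time (a new reading comes with each control period).
- grab_frame(name): name is "scene" or "top"; returns a dict with "image" (400x640x3 uint8, red, green, blue), "range_z" (400x640 float32, m along the optical axis (not along the pixel's ray), 0 where there is no reading), "fx", "fy", "cx", "cy" (pixels), "R" (3x3) and "t" (3): a world point X has camera coordinates R X + t. Camera axes: x right, y down, z forward; pixel columns grow to the right and rows downward; lengths in m; the calibration is good to about 2 mm. A picture is of the moment at which its call begins.
- job_done(): hands the job in; it is judged then, once.
Trained networks look in a picture, given as the dict that the camera call returned (one of the last four; its "shot" number tells which), for a name from the list of things; names that differ only in an ending like _2 or _b are one class to them, and where a whole thing is asked for, a point or a joint stands for the part that bears it (a point fixed in the world has none). Each returns a list of dicts, best first, with "confidence" (0 to 1); they miss things now and then, are a little off and sometimes report something else, mostly with a low value. They report only what shows in the picture. A call takes as long as a camera call. They do not tell look-alikes from the thing itself.
- find_in(picture, thing): "extent" ([centre column, centre row, width, height] in pixels, round what is visible of it).
- outline_of(picture, thing): "region" (400x640 bool, what is visible of it) and "extent" ([centre column, centre row, width, height] in pixels, round what is visible of it).
- tip_of(picture, thing): "position" ([column, row] in pixels: a listed point, or the origin of a listed thing).
The state is a dict: "clock": time; "qpos": joint angles; "qd": joint speeds; "joint_efforts": joint torques, N m; "position": TCP position; "tool_rot": TCP orientation; "force": force on the tool from outside, world axes, zero at the start; "moment": the same for the moment, N m; "grip_width": finger opening in m; "finger_force": force on a finger pad.
Only numpy, scipy, OpenCV 4.12 (cv2) and the standard library are available. Lean on these libraries where they do the work, as an engineer would, in place of code of your own. Each camera call takes 0.05 s, during which the arm holds its last target. There are 200 camera calls.

### The job

Put the bench tools away: lift the sprung clamp bar by its knob and turn it well aside, lay the handpiece barrel lengthwise and centred in the cradle, then swing the bar back over it and lower it so that it clamps the barrel. Also stand every bezel punch that lies on the bench upright with its taper fully seated in one of the sockets of the taper stand, and set every toppled flux bottle upright on the bench. Leave the pliers, the stone tray and the wax pot where they are.

Things in the scene. Friction and masses are not known exactly. Their poses are not given: they have to be found in the camera images.
- clamp_stand: Fixed clamp stand: a dark steel base plate 130 (x) by 190 (y) by 12 mm with a cradle of two V supports and, beside them, a post carrying the clamp bar. Origin under the middle of the cradle, on the bench; x runs along the cradle, y towards the post, z up.
- cradle (a point): Where the middle of the barrel's axis lies when it rests in the cradle, 50 mm above the bench; x along the cradle, z up. The two V supports, each 12 mm thick along x, stand at x = -34 and +34 mm; their open tops are 44 mm apart across y, level with this point. Between them 56 mm are free for fingers down to the base plate (12 mm above the bench).
- post (a point): Top centre of the clamp stand's upright post (18 mm across, 100 mm above the bench), 90 mm from the cradle's middle in the stand's +y. The bar turns about this vertical axis.
- bar_knob (a point): Middle of the black round knob (20 mm across, 34 mm tall, upright on the bar) by which the bar is lifted and turned; 90 mm from the post's axis; 85 mm above the bench when bar_lift is 0. The bar's upper side is 18 mm below this point; the bar is 14 mm wide, 10 mm thick.
- bar_lift (a joint): Height of the clamp bar above its lowest position, m, 0 to 0.042. A spring pulls it down (about 7 N low, 11 N at the top): it drops when let go. Two upright lugs beside the bar near the post keep it from turning until it is lifted by more than 0.018. With the barrel clamped under it, it reads about 0.005.
- bar_turn (a joint): Angle of the clamp bar about the post, rad: 0 = across the middle of the cradle, knob above the barrel's axis; grows clockwise seen from above, to 1.9. At 1.57 the bar is parallel to the cradle, the knob on the stand's -x side of the post. It turns easily and stays where it is left; above 1.2 it is well aside.
- handpiece: Cordless engraving handpiece lying on the bench, 0.18 kg: black round barrel 26 mm across from x = -50 to 50 mm with two thin brass bands, aluminium housing 26 mm square from x = -75 to -50, brass nose narrowing to x = 85 mm. Origin on the barrel's axis at its middle; x along the axis to the nose. It may lie in the cradle either way round.
- taper_stand: Fixed stand: a dark wooden foot 56 (x) by 215 (y) by 8 mm with three upright conical steel sockets in a row along y at -75, 0 and 75 mm. Origin under its centre, on the bench.
- socket0 (a point): Mouth centre of one of the three equal upright conical steel sockets of the taper stand, 48 mm above the bench; z up. 31.6 mm across outside, 23.6 mm inside at the mouth, narrowing at the slope of the punches' taper over 40 mm. A fully seated upright punch has its origin on the axis about 12 mm above this point, its tip about 38 mm below it. Sockets are 75 mm apart.
- socket1 (a point): Mouth centre of one of the three equal upright conical steel sockets of the taper stand, 48 mm above the bench; z up. 31.6 mm across outside, 23.6 mm inside at the mouth, narrowing at the slope of the punches' taper over 40 mm. A fully seated upright punch has its origin on the axis about 12 mm above this point, its tip about 38 mm below it. Sockets are 75 mm apart.
- socket2 (a point): Mouth centre of one of the three equal upright conical steel sockets of the taper stand, 48 mm above the bench; z up. 31.6 mm across outside, 23.6 mm inside at the mouth, narrowing at the slope of the punches' taper over 40 mm. A fully seated upright punch has its origin on the axis about 12 mm above this point, its tip about 38 mm below it. Sockets are 75 mm apart.
- punch0: Bezel punch lying flat (two or three are present, all alike), 100 mm long, 0.12 kg: a wooden grip 25 mm square from x = -5 to 50 mm, then a steel taper to its tip at x = -50 mm, 24.4 mm across at x = -10 and beyond, 10.4 mm at the tip. Origin midway on its long axis; x points along the axis to the flat end of the grip. Upright in a socket, x points up.
- punch1: Bezel punch lying flat (two or three are present, all alike), 100 mm long, 0.12 kg: a wooden grip 25 mm square from x = -5 to 50 mm, then a steel taper to its tip at x = -50 mm, 24.4 mm across at x = -10 and beyond, 10.4 mm at the tip. Origin midway on its long axis; x points along the axis to the flat end of the grip. Upright in a socket, x points up.
- punch2: Bezel punch lying flat (two or three are present, all alike), 100 mm long, 0.12 kg: a wooden grip 25 mm square from x = -5 to 50 mm, then a steel taper to its tip at x = -50 mm, 24.4 mm across at x = -10 and beyond, 10.4 mm at the tip. Origin midway on its long axis; x points along the axis to the flat end of the grip. Upright in a socket, x points up.
- bottle0: Square amber flux bottle, paper label, black cap, toppled on a flat side (one or two are present, alike), 0.14 kg. Body 40 mm square from x = -50 (flat base) to 20 mm, round cap 29 mm across from x = 26 to 46 mm. Origin on its long axis, 50 mm from the base; x points along the axis to the cap. Upright, x points up and the origin is 50 mm above the bench.
- bottle1: Square amber flux bottle, paper label, black cap, toppled on a flat side (one or two are present, alike), 0.14 kg. Body 40 mm square from x = -50 (flat base) to 20 mm, round cap 29 mm across from x = 26 to 46 mm. Origin on its long axis, 50 mm from the base; x points along the axis to the cap. Upright, x points up and the origin is 50 mm above the bench.
- pliers: Bystander: pliers with blue grips lying flat, 130 mm long, 12 mm thick; to be left alone.
- stone_tray: Bystander: small white tray 90 x 70 x 20 mm with stones; to be left alone.
- wax_pot: Bystander: round aluminium pot, 56 mm across, 45 mm tall; to be left alone.
Mind the look-alikes: they are no part of the job. What is shaped like the punch0 but green or turquoise is not meant.

How it is judged:
On the way, in this order (a step that is already met when the one before it is completed fails the run):
1. the clamp bar is lifted out of its lugs and turned well aside (more than 1.2 rad) (value of joint bar_turn above 1.2 rad), for 0.2 s.
2. the handpiece barrel lies in the cradle while the bar is still aside (x of handpiece in the frame of cradle between -0.015 and 0.015 m and y of handpiece in the frame of cradle between -0.005 and 0.005 m and z of handpiece in the frame of cradle between -0.005 and 0.005 m and angle between the x axis of handpiece and the x axis of cradle, either way round below 0.08 rad and value of joint bar_turn above 0.9 rad), for 0.2 s.
3. the bar is back across the cradle and down on the barrel (x of handpiece in the frame of cradle between -0.015 and 0.015 m and y of handpiece in the frame of cradle between -0.005 and 0.005 m and z of handpiece in the frame of cradle between -0.005 and 0.005 m and angle between the x axis of handpiece and the x axis of cradle, either way round below 0.08 rad and value of joint bar_turn between -0.12 and 0.12 rad and value of joint bar_lift between 0.003 and 0.01 m), for 0.3 s.
At the end, for the whole second after the job is handed in: Handpiece in the cradle (15 mm along, 5 mm across, 0.08 rad) under the lowered bar (turn within 0.12 rad, lift 3-10 mm); each punch present upright (0.09 rad) in a socket, origin 6-18 mm above its mouth, 6 mm off axis; each bottle upright (0.08 rad) on the bench; all at rest (all of step 3 and linear speed of each of handpiece, punch0, punch1, punch2, bottle0, bottle1 below 0.03 m/s and ((horizontal distance between punch0 and socket0 below 0.006 m and z of punch0 in the frame of socket0 between 0.006 and 0.018 m) or (horizontal distance between punch0 and socket1 below 0.006 m and z of punch0 in the frame of socket1 between 0.006 and 0.018 m) or (horizontal distance between punch0 and socket2 below 0.006 m and z of punch0 in the frame of socket2 between 0.006 and 0.018 m)) and angle between each of punch0, punch1, punch2's own x axis and vertical below 0.09 rad and ((horizontal distance between punch1 and socket0 below 0.006 m and z of punch1 in the frame of socket0 between 0.006 and 0.018 m) or (horizontal distance between punch1 and socket1 below 0.006 m and z of punch1 in the frame of socket1 between 0.006 and 0.018 m) or (horizontal distance between punch1 and socket2 below 0.006 m and z of punch1 in the frame of socket2 between 0.006 and 0.018 m)) and ((horizontal distance between punch2 and socket0 below 0.006 m and z of punch2 in the frame of socket0 between 0.006 and 0.018 m) or (horizontal distance between punch2 and socket1 below 0.006 m and z of punch2 in the frame of socket1 between 0.006 and 0.018 m) or (horizontal distance between punch2 and socket2 below 0.006 m and z of punch2 in the frame of socket2 between 0.006 and 0.018 m)) and angle between each of bottle0, bottle1's own x axis and vertical below 0.08 rad and height (world z) of bottle0 between 0.045 and 0.056 m and height (world z) of bottle1 between 0.045 and 0.056 m); the robot touches nothing.
It fails at once if a bystander (pliers, stone tray, wax pot) is moved by more than 3 cm (distance of any of pliers, stone_tray, wax_pot from where it was at the start of the episode above 0.03 m).
Of punch0, punch1, punch2 only 2 to 3 are there at a start; the rules pass over those that are not, and their reading is None.
Of bottle0, bottle1 only 1 to 2 are there at a start; the rules pass over those that are not, and their reading is None.
At some moment in a run one of bottle0, bottle1, handpiece may be knocked a few centimetres aside while the robot is not near it.
It also fails if it takes over 210 s, if anything falls off the work surface, if the arm or the gripper's body presses on something with over 40 N, if the wrist force passes 120 N, or if a joint passes its speed limit or range.

## Working session

There is one attempt and no reset: what is moved stays moved. The work goes in short steps, Python scripts to look and compute and a shell command to move; the robot and the scene stay as the last step left them, time stands still between calls to the robot, and variables do not carry over. Pictures are saved under pics/ and viewed, at most 14 in all, crops included, and the job is handed in when it is done.

```bash
ls; mkdir -p pics
python3 - <<'E'
from workcell import *
import cv2
for n in("scene","top"):
    f=grab_frame(n); cv2.imwrite(f"pics/{n}0.png",f["image"][:,:,::-1])
    print(n,f["fx"],f["cx"],f["cy"],f["R"],f["t"])
s=observe();print(s["position"],s["tool_rot"],s["clock"])
E
```

```text
pics
scene 496.7339051812517 323.5992071093244 197.527485478044 [[ 0.63525457  0.77211782 -0.01690274]
 [ 0.6061027  -0.51199187 -0.60869027]
 [-0.47863467  0.37642847 -0.79322787]] [-0.32198281 -0.27408411  1.85357242]
top 423.4971967091856 320.0449599142149 203.3009971588861 [[ 4.02068863e-02 -9.99191361e-01 -1.72473065e-04]
 [-9.74332739e-01 -3.91683250e-02 -2.21678950e-01]
 [ 2.21492937e-01  9.08106651e-03 -9.75119692e-01]] [-0.02838663  0.51120939  1.0854421 ]
[ 0.15982505 -0.60393162  0.2307972 ] [-3.14064547e+00  9.66195548e-05  2.58780059e-01] 0.1
```

View pics/scene0.png

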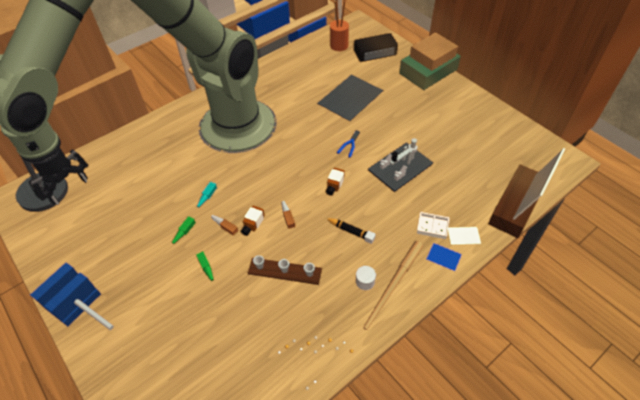

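View pics/top0.png

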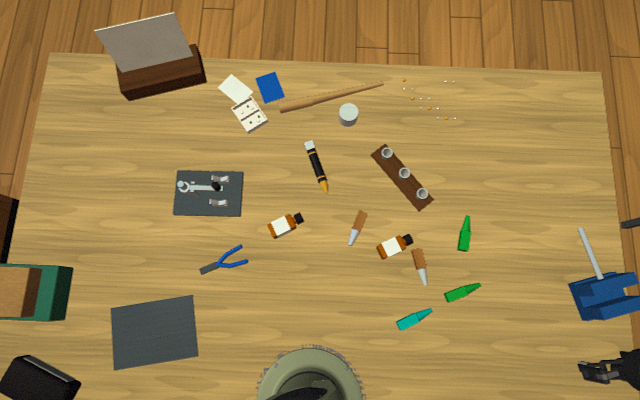

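Top picture: brown-grip punches at (357,228) and (420,267); green/turquoise look-alikes at (464,233), (462,292), (414,319) are not meant. Bottles are at (285,225) and (395,246), the handpiece at (316,166), the clamp stand at (208,193), and the taper stand at (403,178).

```bash
cat > h.py <<'E'
from workcell import *
import numpy as np, cv2
from scipy.spatial.transform import Rotation as Ro
def ray(f,u,v,z):
    """pixel -> world point on plane at height z"""
    R=np.array(f["R"]);t=np.array(f["t"]);c=-R.T@t
    d=R.T@np.array([(u-f["cx"])/f["fx"],(v-f["cy"])/f["fy"],1.]);return c+d*(z-c[2])/d[2]
def cloud(f,mask):
    v,u=np.nonzero(mask&(f["range_z"]>0));z=f["range_z"][v,u]
    P=np.c_[(u-f["cx"])/f["fx"]*z,(v-f["cy"])/f["fy"]*z,z]
    return (P-np.array(f["t"]))@np.array(f["R"])
def axis(P):
    r=cv2.minAreaRect((P[:,:2]*1000).astype(np.float32));c=P[:,:2].mean(0)
    w=np.linalg.eigh(np.cov((P[:,:2]-c).T))[1][:,1]
    return r,c,np.arctan2(w[1],w[0])
def crop(f,u,v,w,h,k,name):
    cv2.imwrite("pics/"+name,cv2.resize(f["image"][v:v+h,u:u+w,::-1],None,fx=k,fy=k,interpolation=cv2.INTER_CUBIC))
E
python3 - <<'E'
from h import *
np.set_printoptions(precision=4,suppress=True)
f=grab_frame("top")
for n in["punch0","bottle0","handpiece","taper_stand","clamp_stand","wax_pot","pliers","stone_tray"]:
    for o in outline_of(f,n):
        if o["confidence"]<.3: continue
        P=cloud(f,o["region"]);P=P[P[:,2]>.004]
        r,c,a=axis(P)
        print(n,round(o["confidence"],2),np.array(o["extent"]).round(),"rect c",np.array(r[0]).round(1),np.array(r[1]).round(),"mean",c,"yaw",a.round(3),"z",np.percentile(P[:,2],[5,50,95]))
for n,z in[("punch0",.0125),("bottle0",.02),("handpiece",.013),("taper_stand",0),("clamp_stand",0),("cradle",.05),("post",.1),("bar_knob",.085),("socket0",.048),("socket1",.048),("socket2",.048)]:
    for o in tip_of(f,n):
        if o["confidence"]>.3: print("tip",n,round(o["confidence"],2),np.array(o["position"]).round(1),ray(f,*o["position"],z))
crop(f,260,130,200,150,4,"c1.png")
E
```

```text
punch0 0.92 [421. 266.  14.  38.] rect c [ 357.3 -286.3] [97. 25.] mean [ 0.3623 -0.2839] yaw -2.87 z [0.0127 0.0232 0.0276]
punch0 0.91 [416. 320.  37.  19.] rect c [ 222.4 -269.9] [25. 99.] mean [ 0.2195 -0.2631] yaw 2.04 z [0.0151 0.0236 0.0281]
punch0 0.83 [464. 235.   7.  35.] rect c [ 453.4 -410.8] [25. 98.] mean [ 0.4459 -0.4074] yaw 2.944 z [0.0116 0.0229 0.0274]
punch0 0.57 [358. 229.  17.  36.] rect c [ 454.4 -111.2] [ 25. 100.] mean [ 0.4582 -0.1127] yaw 2.78 z [0.0161 0.0233 0.028 ]
punch0 0.55 [464. 293.  38.  21.] rect c [ 297.  -399.7] [ 25. 100.] mean [ 0.2943 -0.3923] yaw 1.976 z [0.0142 0.0232 0.0273]
bottle0 0.97 [287. 225.  37.  24.] rect c [456.7  83. ] [41. 95.] mean [0.4526 0.0859] yaw 2.069 z [0.0221 0.0387 0.0427]
bottle0 0.59 [398. 249.  38.  26.] rect c [ 410.7 -216.4] [40. 97.] mean [ 0.4076 -0.2114] yaw 2.032 z [0.0223 0.0389 0.043 ]
bottle0 0.37 [207. 192.  70.  39.] rect c [540.7 309.3] [132. 191.] mean [0.5366 0.3058] yaw 1.615 z [0.0084 0.0127 0.0715]
taper_stand 0.68 [402. 177.  64.  68.] rect c [ 610.7 -238. ] [215.  57.] mean [ 0.6078 -0.2375] yaw 
[... 1304 characters left out ...]
93.5] [0.5427 0.2651 0.    ]
tip cradle 0.59 [220.3 187. ] [0.5484 0.2672 0.05  ]
tip post 0.89 [178.  184.9] [0.5367 0.3658 0.1   ]
tip bar_knob 0.49 [219.6 183.8] [0.5481 0.261  0.085 ]
tip socket0 0.79 [404.6 172.8] [ 0.6099 -0.238   0.048 ]
tip socket0 0.74 [387.7 156.9] [ 0.6543 -0.191   0.048 ]
tip socket0 0.71 [419.1 192.7] [ 0.5547 -0.2774  0.048 ]
tip socket1 0.79 [404.6 172.8] [ 0.6099 -0.238   0.048 ]
tip socket1 0.74 [387.7 156.9] [ 0.6543 -0.191   0.048 ]
tip socket1 0.71 [419.1 192.7] [ 0.5547 -0.2774  0.048 ]
tip socket2 0.79 [404.6 172.8] [ 0.6099 -0.238   0.048 ]
tip socket2 0.74 [387.7 156.9] [ 0.6543 -0.191   0.048 ]
tip socket2 0.71 [419.1 192.7] [ 0.5547 -0.2774  0.048 ]
```

View pics/c1.png

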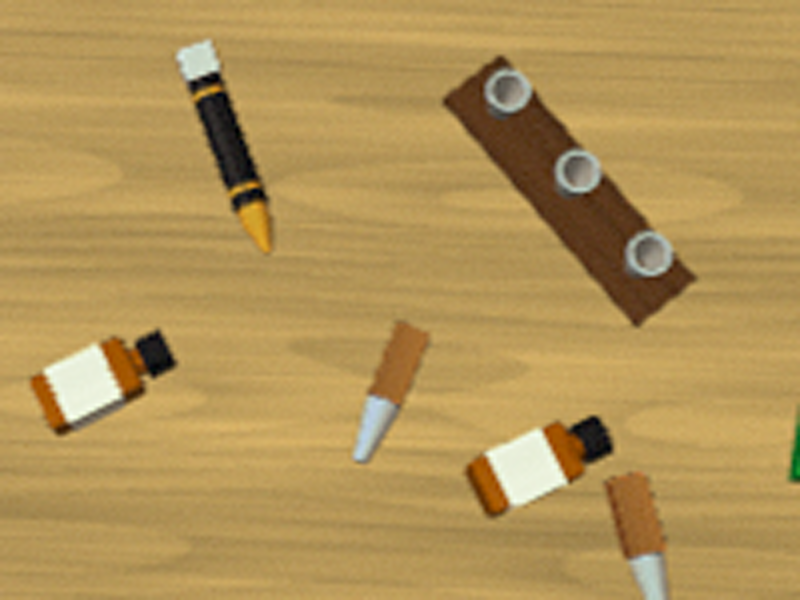

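The brown punches are at crop (392,390) and (640,530) and match the description. The handpiece is at crop (225,150) with its nose towards the robot. I'm heading to the clamp knob now.

```bash
R='[-1,0.0387,0.0102,0,0,0,0]'
python3 -m creep '[[[-1,0.0387,0.0102,0,0,0,0],[-1,0.0387,0.0102,0,0,0,0],[-1,0.0387,0.0102,0,0,0,0],[-1,0.0387,0.0102,0,0,0,0],[-1,0.0387,0.0102,0,0,0,0],[-1,0.0387,0.0102,0,0,0,0],[-1,0.0387,0.0102,0,0,0,0],[-1,0.01,-0.038,0,0,0,0],[-1,0.01,-0.038,0,0,0,0],[-1,0.01,-0.038,0,0,0,0]]]'
python3 -m creep '[[[-1,0.02,-0.036,0,0,0,0],[-1,0.02,-0.036,0,0,0,0],[-1,0.02,-0.036,0,0,0,0],[-1,0.02,-0.036,0,0,0,0],[-1,0.02,-0.036,0,0,0,0],[-1,0.02,-0.036,0,0,0,0],[-1,0.02,-0.036,0,0,0,0],[-1,0.02,-0.036,0,0,0,0],[-1,0.02,-0.036,0,0,0,0],[-1,0.02,-0.036,0,0,0,0]]]'
python3 -m creep '[[[-1,0.01,-0.038,0,0,0,0],[-1,0.01,-0.038,0,0,0,0],[-1,0.01,-0.038,0,0,0,0],[-1,0.01,-0.038,0,0,0,0],[-1,0.01,-0.038,0,0,0,0],[-1,0.01,-0.038,0,0,0,0],[-1,0,0,0,0,0,-8.5],[-1,0,0,0,0,0,-8.5],[-1,0,0,0,0,0,-8.5],[-1,0,0,0,0,0,-8.5]]]'
python3 -m creep '[[[-1,0,0,0,0,0,-8.5],[-1,0,0,0,0,0,-8.5],[-1,0,0,0,0,0,-8.5],[-1,0,0,0,0,0,-8.5],[-1,0,0,0,0,0,-8.5],[-1,0,0,0,0,0,-8.5],[-1,0,0,0,0,0,0]]]'
python3 - <<'E'
from h import *
np.set_printoptions(precision=4,suppress=True)
s=observe();print(s["qpos"],s["position"],s["tool_rot"])
f=grab_frame("scene")
o=outline_of(f,"clamp_stand")[0]
P=cloud(f,o["region"])
r=cv2.minAreaRect((P[(P[:,2]>.004)&(P[:,2]<.016),:2]*1000).astype(np.float32));print("plate",r)
for a,b in((.04,.055),(.055,.07),(.072,.11),(.095,.11)):
    Q=P[(P[:,2]>a)&(P[:,2]<b)]
    if len(Q)>3:
        print(a,len(Q),cv2.minAreaRect((Q[:,:2]*1000).astype(np.float32)))
        if a>.07:print(Q[:40])
for n,z in(("post",.1),("bar_knob",.085),("cradle",.05)):
    for o in tip_of(f,n)[:1]: print(n,o["confidence"],ray(f,*o["position"],z))
crop(f,350,110,110,90,7,"c2.png")
E
```

```text
clock: 2.1
position: [0.4399, -0.4844, 0.2307]
tool_rot: [-3.141, 0.0, 0.259]
force: [1.2, -0.1, 0.4]
grip_width: 0.0854
finger_force: 0.0
clock: 3.1
position: [0.5414, -0.0852, 0.2315]
tool_rot: [3.141, -0.0, 0.259]
force: [-0.2, 0.3, 0.1]
grip_width: 0.0854
finger_force: 0.0
clock: 4.1
position: [0.5408, 0.149, 0.2313]
tool_rot: [3.141, -0.0, 0.858]
force: [-0.2, -0.1, -0.1]
grip_width: 0.0853
finger_force: 0.0
clock: 4.8
position: [0.5409, 0.1487, 0.2312]
tool_rot: [-3.141, -0.0, 1.745]
force: [0.6, -0.6, -1.2]
grip_width: 0.0851
finger_force: 0.0
[ 0.0349  0.4675 -0.5625  1.7509  0.2881  1.0063 -0.461 ] [0.5409 0.1487 0.2312] [-3.1415 -0.0003  1.7448]
plate ((542.8937377929688, 314.5338439941406), (133.09042358398438, 203.95556640625), 1.548715353012085)
0.04 78 ((545.614990234375, 304.03326416015625), (120.26416015625, 81.96540832519531), 87.9694595336914)
0.055 125 ((546.6710205078125, 307.8723449707031), (70.79804229736328, 125.55018615722656), 0.4464349150657654)
0.072 114 ((545.4132080078125, 312.5114440917969), (28.746816635131836, 111.90050506591797), 3.192814826965332)
[[
[... 1435 characters left out ...]
37  0.2745 0.1026]
 [0.539  0.2771 0.1024]
 [0.5334 0.2695 0.0983]
 [0.5386 0.2683 0.1034]
 [0.5389 0.2729 0.1005]
 [0.5405 0.276  0.0996]
 [0.5421 0.2792 0.0988]
 [0.5411 0.261  0.1059]
 [0.5391 0.2684 0.0991]
 [0.5437 0.2679 0.1033]
 [0.5468 0.2692 0.1048]
 [0.5461 0.275  0.1002]
 [0.5454 0.2809 0.0955]
 [0.5418 0.261  0.1017]
 [0.5443 0.2629 0.1025]
 [0.5469 0.2648 0.1032]
 [0.5499 0.2661 0.1048]
 [0.5528 0.2676 0.1063]
 [0.5518 0.2738 0.1009]
 [0.5438 0.2592 0.0999]
 [0.5452 0.2625 0.0987]
 [0.5484 0.2637 0.1005]
 [0.5496 0.2673 0.099 ]
 [0.5508 0.2708 0.0975]
 [0.5477 0.2602 0.0977]]
post 0.73 [0.5298 0.3693 0.1   ]
bar_knob 0.42 [0.5452 0.2688 0.085 ]
cradle 0.62 [0.5368 0.2766 0.05  ]
```

View pics/c2.png

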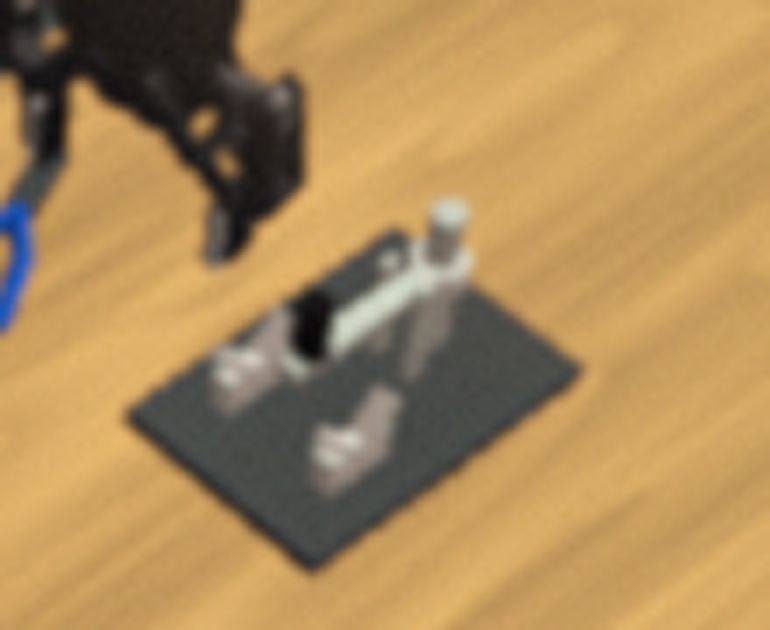

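The crop shows the bar across the cradle, with the knob at crop (312,325) and the post at (447,230). The scene depth puts the knob at about (0.546, 0.268), so I'll grasp it there.

```bash
python3 -m creep '[[[-1,0.038,0.008,0,0,0,0],[-1,0.038,0.008,0,0,0,0],[-1,0.039,0.009,0,0,0,0],[-1,0,0,0.04,0,0,0],[-1,0,0,0.04,0,0,0],[-1,0,0,0.03,0,0,0],[-1,0,0,0.03,0,0,0],[-1,0,0,0.018,0,0,0],[-1,0,0,0,0,0,0]]]' 60
python3 -m creep '[[[0.2,0,0,0,0,0,0],[0.5,0,0,0,0,0,0],[1,0,0,0,0,0,0],[1,0,0,0,0,0,0],[1,0,0,0,0,0,0],[1,0,0,0,0,0,0],[1,0,0,0,0,0,0],[1,0,0,0,0,0,0]]]' 60
```

```text
clock: 5.95
position: [0.5445, 0.266, 0.0711]
tool_rot: [-3.138, 0.001, 1.741]
force: [-0.2, 0.4, -0.2]
grip_width: 0.0852
finger_force: 0.0
clock: 6.75
position: [0.546, 0.2664, 0.0735]
tool_rot: [3.141, 0.0, 1.742]
force: [0.4, -2.5, 5.8]
grip_width: 0.0184
finger_force: 58.7
```

```bash
python3 -m creep '[[[1,0,0,-0.008,0,0,0],[1,0,0,-0.008,0,0,0],[1,0,0,-0.008,0,0,0],[1,0,0,-0.008,0,0,0],[1,0,0,0,0,0,0],[1,0,0,0,0,0,0]]]' 60
python3 - <<'E'
from h import *
f=grab_frame("top");crop(f,160,150,110,80,5,"c3.png")
print(np.round(f["range_z"][180:195,176:182],3)[::4])
E
```

```text
clock: 7.35
position: [0.5457, 0.2668, 0.1055]
tool_rot: [3.141, -0.001, 1.742]
force: [1.3, 5.6, -9.5]
grip_width: 0.0183
finger_force: 59.0
[[1.219 1.111 1.115 1.114 1.111 0.637]
 [1.111 1.113 1.11  1.112 1.11  1.108]
 [1.197 1.111 1.104 1.112 1.108 1.105]
 [1.192 0.407 0.404 0.404 0.403 0.4  ]]
```

View pics/c3.png

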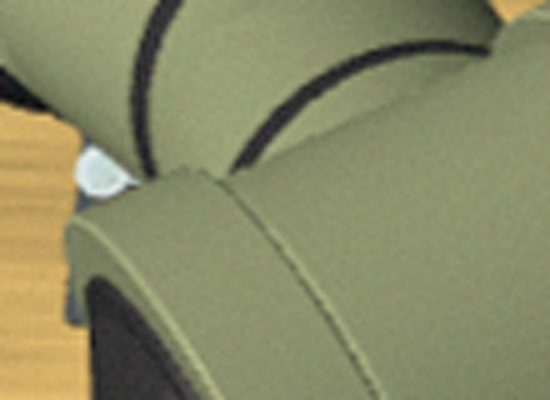

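```bash
python3 -m creep '[[[1,0.0026,-0.0123,0,0,0,8],[1,0.0026,-0.0123,0,0,0,8],[1,0.0026,-0.0123,0,0,0,8],[1,0.0026,-0.0123,0,0,0,8],[1,0,0,0,0,0,0]]]' 60
python3 -m creep '[[[1,0.0026,-0.0123,0,0,0,8],[1,0.0026,-0.0123,0,0,0,8],[1,0.0026,-0.0123,0,0,0,8],[1,0.0026,-0.0123,0,0,0,8],[1,0,0,0,0,0,0]]]' 60
python3 -m creep '[[[1,0.0026,-0.0123,0,0,0,8],[1,0.0026,-0.0123,0,0,0,8],[1,0.0026,-0.0123,0,0,0,8],[1,0,0,0,0,0,0],[1,0,0,0,0,0,0]]]' 60
```

```text
clock: 7.9
position: [0.4957, 0.2791, 0.105]
tool_rot: [-3.141, 0.002, 1.182]
force: [-2.3, 0.5, -9.6]
grip_width: 0.0184
finger_force: 59.0
clock: 8.4
position: [0.4601, 0.3151, 0.1044]
tool_rot: [-3.141, 0.005, 0.626]
force: [-10.9, -1.0, -9.5]
grip_width: 0.0185
finger_force: 59.2
clock: 8.9
position: [0.4505, 0.3507, 0.1043]
tool_rot: [3.141, 0.004, 0.211]
force: [-13.9, 4.8, -8.9]
grip_width: 0.018
finger_force: 59.1
```

```bash
python3 -m creep '[[[1,0,0,0.01,0,0,0],[1,0,0,0.01,0,0,0],[1,0,0,0.009,0,0,0],[1,0,0,0,0,0,0],[-1,0,0,0,0,0,0],[-1,0,0,0,0,0,0],[-1,0,0,0,0,0,0],[-1,0,0,0,0,0,0]]]' 60
python3 -m creep '[[[-1,0,0,-0.04,0,0,0],[-1,0,0,-0.04,0,0,0],[-1,0,0,-0.04,0,0,0],[-1,0,0.04,0,0,0,0],[-1,0,0.04,0,0,0,0],[-1,0,0.04,0,0,0,0],[-1,0,0.04,0,0,0,0],[-1,0,0.04,0,0,0,0],[-1,0,0,0,0,0,0]]]' 60
python3 - <<'E'
from h import *
np.set_printoptions(precision=4,suppress=True)
f=grab_frame("top");g=grab_frame("scene")
for n,z in(("post",.1),("bar_knob",.085),("cradle",.05)):
  for F in(f,g):
    for o in tip_of(F,n)[:1]: print(n,round(o["confidence"],2),ray(F,*o["position"],z))
for F in(f,g):
  for o in outline_of(F,"handpiece")[:2]:
    P=cloud(F,o["region"]);P=P[P[:,2]>.006];r,c,a=axis(P);print("hp",o["confidence"],o["extent"],r,c,a)
  b=np.median(F["image"][130:200,300:330],(0,1))
m=np.zeros((400,640),bool);m[132:200,298:334]=1
P=cloud(f,m);P=P[P[:,2]>.009];r,c,a=axis(P);print("cloud hp",r,c,a,P[:,2].max())
crop(f,160,120,190,120,4,"c4.png")
E
```

```text
clock: 9.7
position: [0.4534, 0.3504, 0.0765]
tool_rot: [-3.141, -0.001, 0.207]
force: [0.6, -0.3, -0.4]
grip_width: 0.0752
finger_force: 0.0
clock: 10.6
position: [0.4951, 0.1492, 0.1966]
tool_rot: [3.14, -0.0, 0.2]
force: [0.5, 1.4, 0.4]
grip_width: 0.0856
finger_force: 0.0
post 0.85 [0.5449 0.3581 0.1   ]
post 0.89 [0.5319 0.3624 0.1   ]
bar_knob 0.65 [0.4529 0.3519 0.085 ]
bar_knob 0.72 [ 0.683  -0.1915  0.085 ]
cradle 0.64 [0.5364 0.27   0.05  ]
hp 0.93 [316.8, 165.8, 23.4, 53.8] ((629.0001831054688, 4.694915771484375), (155.4601287841797, 25.970046997070312), 22.159910202026367) [0.6321 0.0069] -2.758346112709926
hp 0.67 [184.2, 209.2, 8.9, 35.9] ((480.1139831542969, 352.5484313964844), (87.534423828125, 17.625526428222656), 9.82292652130127) [0.4711 0.3487] -3.0115675981802132
hp 0.63 [350.2, 229.8, 51.6, 25.3] ((631.718994140625, 4.822620391845703), (156.44915771484375, 29.976259231567383), 21.316564559936523) [0.6412 0.0052] -2.764761422887088
cloud hp ((627.6246948242188, 4.134723663330078), (158.43038940429688, 25.970046997070312), 22.159910202026367) [0.6312 0.0064] -2.759440609968563 0.0301822332160066
```

View pics/c4.png

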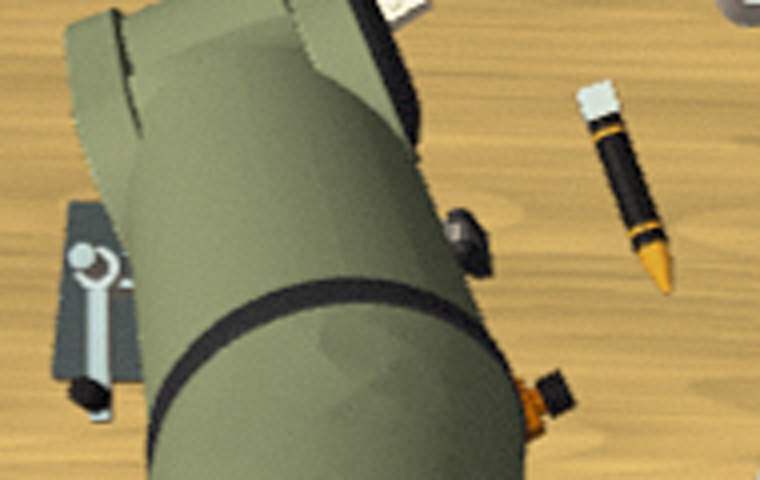

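Bar is aside: knob at crop (92,395), post at (85,257). The handpiece reads consistently at about (0.633, 0.006), axis 22°, nose towards the robot. Grasping it.

```bash
python3 -m creep '[[[-1,0.0215,0.0336,0,0,0,0],[-1,0.0215,0.0336,0,0,0,0],[-1,0.0215,0.0336,0,0,0,0],[-1,0.0215,0.0336,0,0,0,0],[-1,0.0215,0.0336,0,0,0,0],[-1,0,0,0.04,0,0,-5.3],[-1,0,0,0.04,0,0,-5.3],[-1,0,0,0.04,0,0,0],[-1,0,0,0.04,0,0,0],[-1,0,0,0,0,0,0]]]' 60
python3 -m creep '[[[-1,0,0,0.015,0,0,0],[-1,0,0,0.016,0,0,0],[-1,0,0,0,0,0,0],[0.3,0,0,0,0,0,0],[0.6,0,0,0,0,0,0],[1,0,0,0,0,0,0],[1,0,0,0,0,0,0],[1,0,0,0,0,0,0],[1,0,0,0,0,0,0],[1,0,0,0,0,0,0]]]' 60
```

```text
clock: 12.1
position: [0.6304, 0.0125, 0.0316]
tool_rot: [-3.139, 0.007, 0.392]
force: [-0.3, -0.4, -0.0]
grip_width: 0.0851
finger_force: 0.0
clock: 13.1
position: [0.6341, 0.0122, 0.0061]
tool_rot: [3.141, -0.001, 0.391]
force: [-1.7, -1.4, 9.6]
grip_width: 0.024
finger_force: 58.4
```

```bash
python3 -m creep '[[[1,0,0,-0.02,0,0,0],[1,0,0,-0.04,0,0,0],[1,0,0,-0.04,0,0,0],[1,0,0,-0.04,0,0,0],[1,0,0,0,0,0,0],[1,0.0023,-0.0337,0,0,0,0],[1,0.0023,-0.0337,0,0,0,0],[1,0.0023,-0.0337,0,0,0,0],[1,0.0023,-0.0337,0,0,0,0]]]' 60
python3 -m creep '[[[1,0.0023,-0.0337,0,0,0,0],[1,0.0023,-0.0337,0,0,0,0],[1,0.0023,-0.0337,0,0,0,0],[1,0.0023,-0.0337,0,0,0,0],[1,0,0,0,0,0,6.9],[1,0,0,0,0,0,6.9],[1,0,0,0,0,0,7],[1,0,0,0,0,0,0],[1,0,0,0,0,0,0]]]' 60
python3 - <<'E'
from h import *
np.set_printoptions(precision=4,suppress=True)
f=grab_frame("top");g=grab_frame("scene")
print(tip_of(f,"handpiece")[:1],tip_of(g,"handpiece")[:1])
crop(g,340,70,150,110,5,"c5.png")
E
```

```text
clock: 14.0
position: [0.5898, 0.1415, 0.1449]
tool_rot: [-3.141, 0.0, 0.391]
force: [-0.3, 0.9, -0.8]
grip_width: 0.0241
finger_force: 59.4
clock: 14.9
position: [0.5475, 0.2686, 0.145]
tool_rot: [3.141, 0.0, 0.032]
force: [-0.1, 0.4, -2.3]
grip_width: 0.024
finger_force: 59.3
[{'position': [355.9, 227.0], 'confidence': 0.34}] [{'position': [395.0, 142.0], 'confidence': 0.68}]
```

View pics/c5.png

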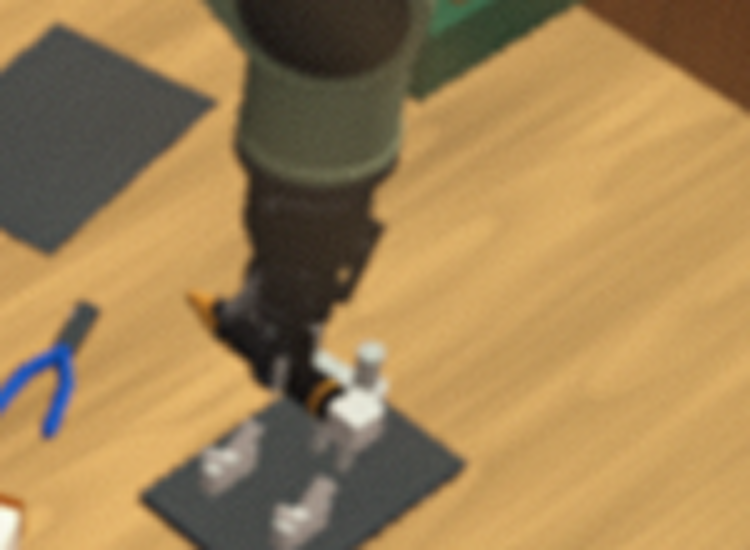

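The handpiece hangs level over the cradle: butt at crop (355,410), nose at (200,305). Lowering it.

```bash
python3 -m creep '[[[1,0,0,0.03,0,0,0],[1,0,0,0.03,0,0,0],[1,0,0,0.02,0,0,0],[1,0,0,0.01,0,0,0],[1,0,0,0,0,0,0]]]' 60
python3 -m creep '[[[1,0,0,0.004,0,0,0],[1,0,0,0.004,0,0,0],[1,0,0,0,0,0,0]]]' 60
python3 - <<'E'
from h import *
f=grab_frame("scene");g=f
print(ray(f,411,152,.152))
for o in outline_of(f,"handpiece")[:1]:
    P=cloud(F:=f,o["region"]);r,c,a=axis(P);print(o["confidence"],r,c,a,np.percentile(P[:,2],[5,50,95]))
E
```

```text
clock: 15.6
position: [0.5472, 0.2682, 0.0543]
tool_rot: [3.141, 0.002, 0.029]
force: [0.2, 0.4, -0.7]
grip_width: 0.0237
finger_force: 59.4
clock: 15.9
position: [0.5478, 0.2687, 0.0475]
tool_rot: [-3.141, -0.0, 0.029]
force: [0.6, 0.1, -1.9]
grip_width: 0.0237
finger_force: 59.4
[0.60402717 0.27610083 0.152     ]
```

```bash
python3 -m creep '[[[1,0,0,0.002,0,0,0],[1,0,0,0,0,0,0]]]' 60
python3 -m creep '[[[1,0,0,0.002,0,0,0],[1,0,0,0,0,0,0]]]' 60
python3 -m creep '[[[1,0,0,0.002,0,0,0],[1,0,0,0,0,0,0]]]' 60
```

```text
clock: 16.2
position: [0.548, 0.2689, 0.0456]
tool_rot: [-3.141, -0.001, 0.028]
force: [-0.0, 1.7, 0.8]
grip_width: 0.0235
finger_force: 59.7
clock: 16.4
position: [0.5484, 0.2701, 0.0442]
tool_rot: [-3.139, -0.002, 0.029]
force: [-0.6, 6.4, 8.8]
grip_width: 0.0237
finger_force: 60.5
clock: 16.6
position: [0.5486, 0.2712, 0.043]
tool_rot: [-3.138, -0.003, 0.03]
force: [-3.5, 9.4, 18.6]
grip_width: 0.024
finger_force: 61.3
```

```bash
python3 -m creep '[[[0.4,0,0,0,0,0,0],[0.2,0,0,0,0,0,0],[-1,0,0,0,0,0,0],[-1,0,0,0,0,0,0],[-1,0,0,0,0,0,0],[-1,0,0,-0.03,0,0,0],[-1,0,0,-0.04,0,0,0],[-1,0,0,-0.04,0,0,0],[-1,-0.04,0,-0.03,0,0,0],[-1,-0.04,0,0,0,0,0]]]'
python3 - <<'E'
from h import *
f=grab_frame("scene")
print(tip_of(f,"handpiece")[:1],[ray(f,*o["position"],.05) for o in tip_of(f,"handpiece")[:1]])
for o in outline_of(f,"handpiece")[:1]:
    P=cloud(f,o["region"]);P=P[P[:,2]>.045];r,c,a=axis(P);print(o["confidence"],r,c,a,np.percentile(P[:,2],[5,50,95]))
crop(f,350,110,110,90,6,"c6.png")
E
```

```text
clock: 17.6
position: [0.4685, 0.2667, 0.1846]
tool_rot: [-3.139, -0.005, 0.027]
force: [0.3, 1.6, 0.4]
grip_width: 0.0853
finger_force: 0.0
[{'position': [390.2, 165.8], 'confidence': 0.75}] [array([0.54498042, 0.25616047, 0.05      ])]
0.77 ((548.2636108398438, 270.7255859375), (31.02235984802246, 150.89822387695312), 89.03561401367188) [0.56133004 0.26587037] -3.115409730033955 [0.04958905 0.06007567 0.06610704]
```

View pics/c6.png

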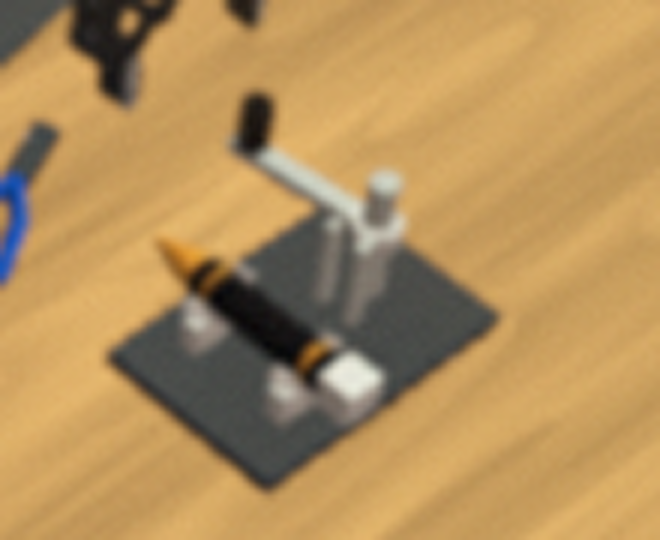

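The handpiece sits level in both Vs (butt at crop (352,378), nose at (165,245)), and the bar is still aside with its knob at (256,120). Going back for the knob.

```bash
python3 -m creep '[[[-1,-0.006,-0.042,0,0,0,0],[-1,-0.0068,-0.0421,0,0,0,0],[-1,0,0,0,0,0,-5.1],[-1,0,0,0,0,0,-5.2],[-1,0,0,0.04,0,0,0],[-1,0,0,0.04,0,0,0],[-1,0,0,0.03,0,0,0],[-1,0,0,0,0,0,0]]]' 60
python3 -m creep '[[[0.4,0,0,0,0,0,0],[1,0,0,0,0,0,0],[1,0,0,0,0,0,0],[1,0,0,0,0,0,0],[1,0,0,0,0,0,0],[1,0,0,0,0,0,0],[1,0,0,0,0,0,0]]]' 60
```

```text
clock: 18.6
position: [0.4517, 0.3483, 0.0674]
tool_rot: [3.138, 0.005, 0.207]
force: [0.2, -0.5, 0.9]
grip_width: 0.0855
finger_force: 0.0
clock: 19.3
position: [0.4527, 0.3502, 0.0717]
tool_rot: [-3.141, -0.001, 0.208]
force: [-0.7, -0.1, 5.1]
grip_width: 0.0184
finger_force: 58.6
```

```bash
python3 -m creep '[[[1,0,0,-0.008,0,0,0],[1,0,0,-0.008,0,0,0],[1,0,0,-0.009,0,0,0],[1,0,0,-0.009,0,0,0],[1,0,0,0,0,0,0]]]' 60
python3 -m creep '[[[1,-0.0004,0.0125,0,0,0,-8],[1,-0.0004,0.0125,0,0,0,-8],[1,-0.0004,0.0125,0,0,0,-8],[1,-0.0004,0.0125,0,0,0,-8],[1,-0.0004,0.0125,0,0,0,-8],[1,0,0,0,0,0,0]]]' 60
python3 -m creep '[[[1,-0.0004,0.0125,0,0,0,-8],[1,-0.0004,0.0125,0,0,0,-8],[1,-0.0004,0.0125,0,0,0,-8],[1,-0.0004,0.0125,0,0,0,-8],[1,0,0,0,0,0,0],[1,0,0,0,0,0,0]]]' 60
```

```text
clock: 19.8
position: [0.4532, 0.35, 0.1059]
tool_rot: [-3.141, -0.001, 0.208]
force: [6.9, 1.4, -9.8]
grip_width: 0.0186
finger_force: 59.0
clock: 20.4
position: [0.4817, 0.295, 0.1053]
tool_rot: [3.141, -0.004, 0.91]
force: [7.5, 10.0, -9.1]
grip_width: 0.0179
finger_force: 59.1
clock: 21.0
position: [0.5238, 0.2735, 0.105]
tool_rot: [3.141, -0.003, 1.465]
force: [6.1, 11.3, -9.4]
grip_width: 0.0185
finger_force: 59.1
```

```bash
python3 -m creep '[[[1,-0.0004,0.0125,0,0,0,-8],[1,-0.0002,0.0096,0,0,0,-6],[1,0,0,0,0,0,0],[1,0,0,0,0,0,0],[1,0,0,0,0,0,0]]]' 60
```

```text
clock: 21.5
position: [0.5452, 0.2717, 0.1049]
tool_rot: [3.141, -0.003, 1.71]
force: [4.9, 9.8, -10.0]
grip_width: 0.0181
finger_force: 59.2
```

```bash
python3 -m creep '[[[1,0,0.0008,0.006,0,0,0],[1,0,0,0.006,0,0,0],[1,0,0,0.005,0,0,0],[1,0,0,0,0,0,0]]]' 60
python3 -m creep '[[[1,0,0,0.005,0,0,0],[1,0,0,0.005,0,0,0],[1,0,0,0,0,0,0]]]' 60
```

```text
clock: 21.9
position: [0.5456, 0.2717, 0.0874]
tool_rot: [-3.141, -0.002, 1.71]
force: [2.8, 8.7, -8.1]
grip_width: 0.0184
finger_force: 59.3
clock: 22.2
position: [0.5459, 0.2718, 0.0783]
tool_rot: [3.141, -0.002, 1.71]
force: [0.8, 6.9, 1.1]
grip_width: 0.0182
finger_force: 60.4
```

Bar is on the barrel. Releasing, backing off upward and looking.

```bash
python3 -m creep '[[[0.4,0,0,0,0,0,0],[-1,0,0,0,0,0,0],[-1,0,0,0,0,0,0],[-1,0,0,0,0,0,0],[-1,0,0,0,0,0,0],[-1,0,0,-0.04,0,0,0],[-1,0,0,-0.04,0,0,0],[-1,0,0,-0.04,0,0,0],[-1,-0.04,0,0,0,0,0],[-1,-0.04,0,0,0,0,0]]]' 60
python3 -m creep '[[[-1,-0.04,0,0,0,0,0],[-1,-0.04,0,0,0,0,0],[-1,-0.04,0,0,0,0,0],[-1,-0.04,0,0,0,0,0],[-1,0,0,0,0,0,0]]]' 60
python3 - <<'E'
from h import *
print(observe()["qpos"])
f=grab_frame("scene");t=grab_frame("top")
crop(f,350,110,110,90,6,"c7.png")
for n in("punch0","bottle0"):
  for o in outline_of(t,n)[:5]:
    P=cloud(t,o["region"]);P=P[P[:,2]>.006]
    if len(P)<20: continue
    r,c,a=axis(P);print(n,round(o["confidence"],2),np.round(r[0],1),np.round(r[1]),round(a,3))
E
```

```text
clock: 23.2
position: [0.5573, 0.191, 0.1995]
tool_rot: [3.139, -0.0, 1.711]
force: [1.3, -1.6, -0.4]
grip_width: 0.0855
finger_force: 0.0
clock: 23.7
position: [0.5796, 0.0263, 0.198]
tool_rot: [-3.141, 0.003, 1.702]
force: [1.2, 0.9, -0.5]
grip_width: 0.0856
finger_force: 0.0
[ 0.19197556  0.52401035 -0.48128504  1.73724555  0.29135181  0.95236073
 -0.27386072]
punch0 0.58 [ 455.4 -411.5] [26. 97.] 3.002
bottle0 0.61 [457.1  83. ] [42. 95.] 2.095
bottle0 0.35 [ 610.9 -238.8] [211.  54.] -2.506
```

View pics/c7.png

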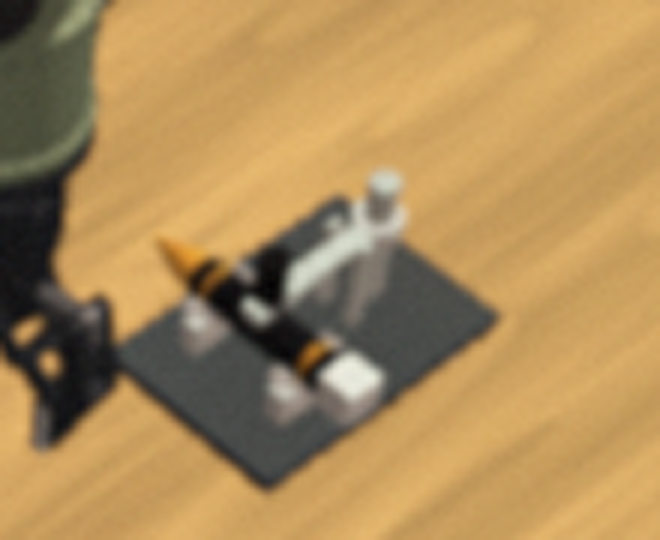

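Clamped: the bar lies across the barrel (crop (270,300)), lowered and aligned. Next I'll test how far the tool can tilt outward, as the punches need it.

```bash
python3 -m creep '[[[-1,0,0,-0.04,0,0,0],[-1,0,0,-0.04,-8,0,0],[-1,0,0,0,-8,0,0],[-1,0,0,0,-8,0,0],[-1,0,0,0,-8,0,0],[-1,0,0,0,-8,0,0],[-1,0,0,0,-8,0,0],[-1,0,0,0,-8,0,0],[-1,0,0,0,-8,0,0],[-1,0,0,0,0,0,0]]]' 60
python3 -c "
from h import *
s=observe();print(s['qpos'],Ro.from_euler('xyz',s['tool_rot']).as_matrix().round(3))"
```

```text
clock: 24.9
position: [0.5862, 0.0024, 0.2772]
tool_rot: [2.463, 0.074, 1.647]
force: [0.2, 0.7, 0.6]
grip_width: 0.0856
finger_force: 0.0
[ 0.30031278  0.20286771 -0.53067198  2.2073763   1.24408625  0.24090348
 -1.23759789] [[-0.076  0.773  0.63 ]
 [ 0.994  0.106 -0.009]
 [-0.074  0.626 -0.777]]
```

```bash
python3 -m creep '[[[-1,0,0,0,-4,0,0],[-1,0,0,0,-4,0,0],[-1,0,0,0,-4,0,0],[-1,0,0,0,-4,0,0],[-1,0,0,0,-4,0,0],[-1,0,0,0,-4,0,0],[-1,0,0,0,-4,0,0],[-1,0,0,0,-4,0,0],[-1,0,0,0,0,0,0]]]' 60
python3 -c "
from h import *
s=observe();print(s['qpos'],Ro.from_euler('xyz',s['tool_rot']).as_matrix().round(3))"
```

```text
clock: 25.8
position: [0.5903, -0.0013, 0.2593]
tool_rot: [2.152, 0.104, 1.646]
force: [-1.1, -0.6, -0.5]
grip_width: 0.0853
finger_force: 0.0
[ 0.75410678  0.48485129 -1.13473916  2.42499545  2.39950028  0.77444383
 -2.21296961] [[-0.075  0.541  0.838]
 [ 0.992  0.128  0.006]
 [-0.103  0.831 -0.546]]
```

```bash
cat > kin.py <<'E'
import numpy as np, itertools
from scipy.spatial.transform import Rotation as Ro
from scipy.optimize import least_squares
D=[([1.242,.521,-.036,1.599,.021,1.021,-.113],[.16,-.604,.231],[-3.1406,0,.2588]),
([0.0349,.4675,-.5625,1.7509,.2881,1.0063,-.461],[.5409,.1487,.2312],[-3.1415,-.0003,1.7448]),
([.19197556,.52401035,-.48128504,1.73724555,.29135181,.95236073,-.27386072],[.5796,.0263,.198],[-3.141,.003,1.702]),
([ 0.30031278,0.20286771,-0.53067198,2.2073763,1.24408625,0.24090348,-1.23759789],[0.5862,0.0024,0.2772],[2.463,0.074,1.647]),
([ 0.75410678,0.48485129,-1.13473916,2.42499545,2.39950028,0.77444383,-2.21296961],[0.5903,-0.0013,0.2593],[2.152,0.104,1.646])]
AX="zyzyzyz"
def fk(q,s,k,L):
    T=[];R=Ro.identity();p=np.array([0,0,L[0]]);l={1:L[1],3:L[2],6:L[3]}
    for i in range(7):
        R=R*Ro.from_euler(AX[i],s[i]*q[i])
        if i in l: p=p+R.apply([0,0,l[i]])
        if i==1: p=p+R.apply([L[4],0,0])
        if i==3: p=p+R.apply([L[5],0,0])
        if i==5: p=p+R.apply([L[6],0,0])
    return p,R*Ro.from_euler("z",k)
def fit():
    best=(9,)
    for s in itertools.product((1,-1),repeat=4):
        s=(s[0],1,s[1],1,s[2],1,s[3])
        for k in np.arange(4)*np.pi/2:
            e=max((fk(q,s,k,[0]*7)[1].inv()*Ro.from_euler("xyz",r)).magnitude() for q,p,r in D)
            if e<best[0]: best=(e,s,k)
    e,s,k=best
    o=least_squares(lambda L:np.r_[np.ravel([fk(q,s,k,L)[0]-p for q,p,r in D]),.01*L[4:]],[.3,.4,.4,.2,0,0,0])
    return s,k,o.x,e,abs(o.fun).max()
if __name__=="__main__": print(fit())
E
python3 kin.py
```

```text
((-1, 1, -1, 1, -1, 1, -1), np.float64(1.5707963267948966), array([ 0.24412743,  0.49218513,  0.37063553,  0.253035  ,  0.06696813,
       -0.04465367,  0.02756524]), 0.0021247637428859502, np.float64(0.05015975330863659))
```

```bash
cat > kin2.py <<'E'
from kin import *
S=(-1,1,-1,1,-1,1,-1);K=np.pi/2
def frames(q):
    R=Ro.identity();o=[]
    for i in range(7):
        R=R*Ro.from_euler(AX[i],S[i]*q[i]);o.append(R.as_matrix())
    return o
# columns: j1 x,z ; j2 x,z ; j3 x ; j4 x,z ; j5 x ; j6 x,z
IX=[(0,0),(0,2),(1,0),(1,2),(3,0),(3,2),(5,0),(5,2),(1,1),(3,1),(5,1)]
def A(q):
    F=frames(q);return np.stack([F[i][:,c] for i,c in IX],1)
def solve(D,lam=1e-3):
    M=np.vstack([A(d[0]) for d in D]);b=np.ravel([d[1] for d in D])
    x0=np.array([0,.3,0,.4,0,.4,0,.25,0,0,0.]);n=len(x0)
    x=np.linalg.lstsq(np.vstack([M,lam*np.eye(n)]),np.r_[b,lam*x0],rcond=None)[0]
    return x,M@x-b
def fk2(q,x): 
    return A(q)@x, Ro.from_matrix(frames(q)[-1])*Ro.from_euler("z",K)
if __name__=="__main__":
    np.set_printoptions(precision=4,suppress=True)
    for l in(1e-3,1e-2): x,r=solve(D,l);print(x);print(r.reshape(-1,3))
E
python3 kin2.py
```

```text
[-0.0002  0.3186  0.0011  0.5297 -0.0002  0.4201  0.0006  0.3265 -0.0207
 -0.0369 -0.0009]
[[ 0.0002 -0.0001  0.0003]
 [-0.     -0.0001 -0.0002]
 [-0.0001 -0.0001 -0.0002]
 [ 0.     -0.      0.    ]
 [-0.      0.      0.    ]]
[-0.      0.3187  0.0011  0.5294 -0.0003  0.4199  0.0006  0.3264 -0.0207
 -0.0369 -0.0009]
[[ 0.0002 -0.      0.0003]
 [ 0.     -0.0001 -0.0002]
 [-0.0001 -0.0001 -0.0002]
 [ 0.      0.      0.    ]
 [-0.      0.      0.    ]]
```

```bash
cat > ik.py <<'E'
from kin2 import *
X,_=solve(D)
LO=np.array([-2.91,-.3,-1.5,.17,-1.26,.16,-2.52]);HI=np.array([2.91,2.13,1.42,2.43,4.41,1.93,2.52])
def tool(h,t,flip,roll=0):
    """tool z pointing down tilted by t (rad) towards heading h; tool x up/outward along h (flip: inward)"""
    z=np.array([np.sin(t)*np.cos(h),np.sin(t)*np.sin(h),-np.cos(t)])
    y=np.array([np.sin(h),-np.cos(h),0]);x=np.cross(y,z)
    if flip:x,y=-x,-y
    return Ro.from_matrix(np.stack([x,y,z],1))
def ik(p,R,q0,w=1e-3,m=.06):
    def f(q):
        P,Q=fk2(q,X);return np.r_[(P-p)*3,(Q.inv()*R).as_rotvec(),w*(q-q0)]
    o=least_squares(f,np.clip(q0,LO+m+.01,HI-m-.01),bounds=(LO+m,HI-m))
    P,Q=fk2(o.x,X);return o.x,np.linalg.norm(P-p),(Q.inv()*R).magnitude()
SEEDS=[[0,.5,0,1.7,0,.95,0],[0,.5,0,2.1,1.57,.9,0],[0,.6,0,2.1,3.1,.8,0],[0,.5,-1,2,2,.8,-1],[0,.5,1,2,1,.8,1],[0,.5,0,1.7,0,.95,2],[0,.5,0,1.7,0,.95,-2]]
def ok(p,R):
    for s in SEEDS:
        q0=np.array(s);q0[0]=-np.arctan2(p[1],p[0]);q,a,b=ik(np.array(p),R,q0)
        if a<.003 and b<.02: return q
E
cat > plan.py <<'E'
from ik import *
np.set_printoptions(precision=2,suppress=True)
d=np.pi/180
T={"punchA":((.475,-.119,.01),-.36),"punchB":((.379,-.280,.01),.27),"botA":((.457,.083,.02),-1.06),"botB":((.411,-.216,.02),-1.11)}
for n,(p,h) in T.items():
    for fl in(0,1):
        for t1 in(0,20,35,50):
            q=ok(p,tool(h,-t1*d,fl))
            if q is None: continue
            pl=(.61,-.238,.08) if n[0]=="p" else ((.5,.0,.04) if n=="botA" else (.5,-.15,.04))
            az=np.arctan2(pl[1],pl[0])
            hs=[r for r in range(-120,121,20) if ok(pl,tool(az+r*d,(90-t1)*d,fl)) is not None]
            print(n,fl,t1,q,"place rel headings",hs)
E
time python3 plan.py
```

```text
punchA 0 0 [-0.17  0.74  0.41  2.1  -0.69  0.43 -1.15] place rel headings [-100, -80, -60, -40, -20, 0, 20, 40, 60, 80, 100]
punchA 0 20 [-0.1   0.88  0.41  1.81 -0.46  0.92 -1.35] place rel headings [-120, -100, -80, -60, -40, -20, 0, 20, 40, 60, 80, 100, 120]
punchA 0 35 [-0.04  1.01  0.37  1.59 -0.38  1.25 -1.41] place rel headings [-120, -100, -80, -60, -40, -20, 0, 20, 40, 60, 80, 100, 120]
punchA 0 50 [ 0.02  1.16  0.35  1.37 -0.35  1.56 -1.44] place rel headings [-120, -100, -80, -60, -40, -20, 0, 20, 40, 60, 80, 100, 120]
punchA 1 0 [ 0.39  0.7  -0.35  2.08  0.53  0.45  0.84] place rel headings [-100, -80, -60, -40, -20, 0, 20, 40, 60, 80, 100]
punchA 1 20 [ 0.45  0.85 -0.42  1.78  0.28  0.93  1.11] place rel headings [-120, -100, -80, -60, -40, -20, 0, 20, 40, 60, 80, 100, 120]
punchA 1 35 [ 0.44  0.99 -0.4   1.56  0.19  1.25  1.2 ] place rel headings [-120, -100, -80, -60, -40, -20, 0, 20, 40, 60, 80, 100, 120]
punchA 1 50 [ 0.41  1.14 -0.38  1.34  0.14  1.56  1.24] place rel headings [-120, -100, -80, -60, -40, -20, 0, 20, 40, 60, 80, 100, 120]
punchB 0 0 [ 0.39  0.68  0.1
[... 2342 characters left out ...]
100, -80, -60, -40, 40, 60, 80, 100, 120]
botB 0 50 [ 0.42  1.08  0.32  1.55 -0.59  1.47 -1.62] place rel headings [-120, -100, -80, -60, -40, 40, 60, 80, 100, 120]
botB 1 0 [ 0.53  0.65 -0.23  2.14  0.37  0.39  0.46] place rel headings [-120, -100, -80, -60, -40, 20, 40, 60, 80, 100, 120]
botB 1 20 [ 0.79  0.79 -0.41  1.9   0.11  0.79  0.82] place rel headings [-120, -100, -80, -60, -40, 40, 60, 80, 100, 120]
botB 1 35 [ 0.85  0.92 -0.42  1.71 -0.    1.07  0.96] place rel headings [-120, -100, -80, -60, -40, 40, 60, 80, 100, 120]
botB 1 50 [ 0.87  1.07 -0.43  1.52 -0.08  1.35  1.02] place rel headings [-120, -100, -80, -60, -40, 40, 60, 80, 100, 120]
real	5m7.993s
user	5m8.047s
sys	0m0.171s
```

```bash
cat > go.py <<'E'
from ik import *
from workcell import observe
np.set_printoptions(precision=4,suppress=True)
def go(p,R,back=0,cur=None):
    """turn in place first, then shift in the new tool axes; prints both and the model joints"""
    s=observe()
    R0=Ro.from_euler("xyz",s["tool_rot"]);p0=np.array(s["position"])
    p=np.array(p)-back*R.as_matrix()[:,2]
    rv=(R0.inv()*R).as_rotvec(degrees=True)
    q1,a,b=ik(p0,R,np.array(s["qpos"]));q2,c,e=ik(p,R,q1)
    print("turn",rv,np.linalg.norm(rv).round(1),"shift",R.inv().apply(p-p0),"to",p)
    print(" q now",np.array(s["qpos"]));print(" q turned",q1,round(a,4),round(b,3));print(" q there",q2,round(c,4),round(e,3))
d=np.pi/180
E
python3 - <<'E'
from go import *
go([.466,-.1156,.010],tool(-.36,-40*d,1),.10)
R=tool(-.36,0,1);go([.59,0,.26],R)
E
```

```text
turn [ 67.1459  70.6485 -39.1996] 105.1 shift [-0.102  -0.1508  0.1398] to [ 0.5262 -0.1382  0.0866]
 q now [ 0.7541  0.4849 -1.1347  2.425   2.3995  0.7744 -2.213 ]
 q turned [ 0.3215  0.9194 -0.6642  1.0787  0.1217  1.87    0.927 ] 0.0 0.0
 q there [ 0.5253  1.0395 -0.6064  1.3056  0.2842  1.605   1.1158] 0.0 0.0
turn [ 46.927   36.6848 -56.4762] 82.1 shift [ 0.0007  0.0011 -0.0007] to [0.59 0.   0.26]
 q now [ 0.7541  0.4849 -1.1347  2.425   2.3995  0.7744 -2.213 ]
 q turned [ 0.7233  0.848  -1.44    1.6212  0.8481  1.4394  0.4121] 0.0 0.0
 q there [ 0.7214  0.8461 -1.4394  1.6211  0.8461  1.4391  0.411 ] 0.0 0.0
```

```bash
python3 -m creep '[[[-1,0,0,0,4.8,5.05,-2.8],[-1,0,0,0,4.8,5.05,-2.8],[-1,0,0,0,4.8,5.05,-2.8],[-1,0,0,0,4.8,5.05,-2.8],[-1,0,0,0,4.8,5.05,-2.8],[-1,0,0,0,4.8,5.05,-2.8],[-1,0,0,0,4.8,5.05,-2.8],[-1,0,0,0,4.8,5.05,-2.8],[-1,0,0,0,0,0,0]]]' 60
python3 -m creep '[[[-1,0,0,0,4.8,5.05,-2.8],[-1,0,0,0,4.8,5.05,-2.8],[-1,0,0,0,4.8,5.05,-2.8],[-1,0,0,0,4.8,5.05,-2.8],[-1,0,0,0,4.8,5.05,-2.8],[-1,0,0,0,4.8,5.05,-2.8],[-1,0,0,0,0,0,0]]]' 60
python3 - <<'E'
from go import *
go([.466,-.1156,.010],tool(-.36,-40*d,1),.10)
E
```

```text
clock: 26.7
position: [0.5898, -0.0314, 0.2465]
tool_rot: [2.506, 0.104, 1.898]
force: [0.4, 0.7, 0.3]
grip_width: 0.0855
finger_force: 0.0
clock: 27.4
position: [0.5955, -0.0376, 0.2417]
tool_rot: [2.937, -0.187, 2.284]
force: [-0.3, -0.3, -0.8]
grip_width: 0.0854
finger_force: 0.0
turn [ 23.6524  31.3394 -23.1202] 45.6 shift [-0.0772 -0.1187  0.1377] to [ 0.5262 -0.1382  0.0866]
 q now [ 0.9037  0.8485 -1.3547  1.6367  0.6192  1.1931  0.1861]
 q turned [ 0.3298  0.9365 -0.5894  1.0594  0.1209  1.87    1.0086] 0.0 0.0
 q there [ 0.4977  1.0261 -0.5498  1.3076  0.2478  1.5925  1.1476] 0.0 0.0
```

```bash
python3 -m creep '[[[-1,0,0,0,2.6,3.5,-2.55],[-1,0,0,0,2.6,3.5,-2.55],[-1,0,0,0,2.6,3.5,-2.55],[-1,0,0,0,2.6,3.5,-2.55],[-1,0,0,0,2.6,3.5,-2.55],[-1,0,0,0,2.6,3.5,-2.55],[-1,0,0,0,2.6,3.5,-2.55],[-1,0,0,0,2.6,3.5,-2.55],[-1,0,0,0,2.6,3.5,-2.55],[-1,0,0,0,0,0,0]]]' 60
python3 - <<'E'
from go import *
go([.466,-.1156,.010],tool(-.36,-40*d,1),.10)
E
```

```text
clock: 28.4
position: [0.5927, -0.0369, 0.2389]
tool_rot: [-3.133, -0.675, 2.752]
force: [-0.7, -0.1, 0.8]
grip_width: 0.0853
finger_force: 0.0
turn [ 0.6181  1.3407 -1.3259] 2.0 shift [-0.0775 -0.1183  0.1337] to [ 0.5262 -0.1382  0.0866]
 q now [ 0.5155  1.0599 -1.0812  1.0804  0.4106  1.9221  0.7411]
 q turned [ 0.3669  0.9517 -0.6752  1.0707  0.1686  1.87    0.9664] 0.0 0.0
 q there [ 0.5372  1.0458 -0.6311  1.3048  0.3002  1.6108  1.1019] 0.0 0.0
```

```bash
python3 -m creep '[[[-1,-0.02,-0.03,0.03,0,0,0],[-1,-0.02,-0.03,0.03,0,0,0],[-1,-0.02,-0.03,0.035,0,0,0],[-1,-0.0175,-0.0283,0.0387,0,0,0],[-1,0,0,0,0.6,1.3,-1.3],[-1,0,0,0,0,0,0]]]' 60
python3 - <<'E'
from h import *
from go import *
go([.466,-.1156,.010],tool(-.36,-40*d,1),0)
t=grab_frame("top")
for n in("punch0",):
  for o in outline_of(t,n)[:6]:
    P=cloud(t,o["region"]);P=P[P[:,2]>.006]
    if len(P)<20: continue
    r,c,a=axis(P);print(n,round(o["confidence"],2),np.round(r[0],1),np.round(r[1]),round(a,3))
E
```

```text
clock: 29.0
position: [0.527, -0.1362, 0.0881]
tool_rot: [3.13, -0.699, 2.79]
force: [0.5, 0.3, 0.5]
grip_width: 0.0853
finger_force: 0.0
turn [ 0.3732 -0.0555  0.3732] 0.5 shift [-0.0009 -0.0022  0.1011] to [ 0.466  -0.1156  0.01  ]
 q now [ 0.7037  1.1884 -1.0321  1.2901  0.5595  1.7427  0.8848]
 q turned [ 0.7     1.185  -1.0295  1.2927  0.56    1.7429  0.8771] 0.0 0.0
 q there [ 0.7497  1.2371 -1.0071  1.4974  0.616   1.5544  0.813 ] 0.0 0.0
punch0 0.8 [ 358.1 -287.1] [97. 25.] -2.881
punch0 0.58 [ 454.  -111.3] [25. 99.] 2.784
```

```bash
python3 -m creep '[[[-1,-0.0005,-0.001,0.03,0,0,0],[-1,-0.0004,-0.0012,0.03,0,0,0],[-1,0,0,0.025,0,0,0],[-1,0,0,0.015,0,0,0],[-1,0,0,0,0,0,0],[0.4,0,0,0,0,0,0],[1,0,0,0,0,0,0],[1,0,0,0,0,0,0],[1,0,0,0,0,0,0],[1,0,0,0,0,0,0]]]' 80
python3 -m creep '[[[1,0,0,0,0,0,0],[1,0,0,0,0,0,0],[1,0,0,-0.02,0,0,0],[1,0,0,-0.04,0,0,0],[1,0,0,-0.04,0,0,0],[1,0,0,-0.04,0,0,0],[1,0,0,-0.02,0,0,0],[1,0,0,0,0,0,0]]]' 80
python3 - <<'E'
from h import *
s=observe();print(s["qpos"])
f=grab_frame("scene");
R=f["R"]@s["position"]+f["t"];u=int(f["fx"]*R[0]/R[2]+f["cx"]);v=int(f["fy"]*R[1]/R[2]+f["cy"]);print(u,v)
crop(f,max(u-60,0),max(v-50,0),120,100,6,"c8.png")
E
```

```text
clock: 30.1
position: [0.4667, -0.1147, 0.012]
tool_rot: [3.125, -0.702, 2.796]
force: [3.7, -1.4, 7.8]
grip_width: 0.0233
finger_force: 79.4
clock: 30.9
position: [0.5645, -0.152, 0.1353]
tool_rot: [3.124, -0.7, 2.796]
force: [0.5, -0.3, -1.6]
grip_width: 0.0235
finger_force: 78.5
[ 0.65754808  1.16784844 -1.02286965  1.13169892  0.53523659  1.8667144
  0.94047215]
294 219
```

View pics/c8.png

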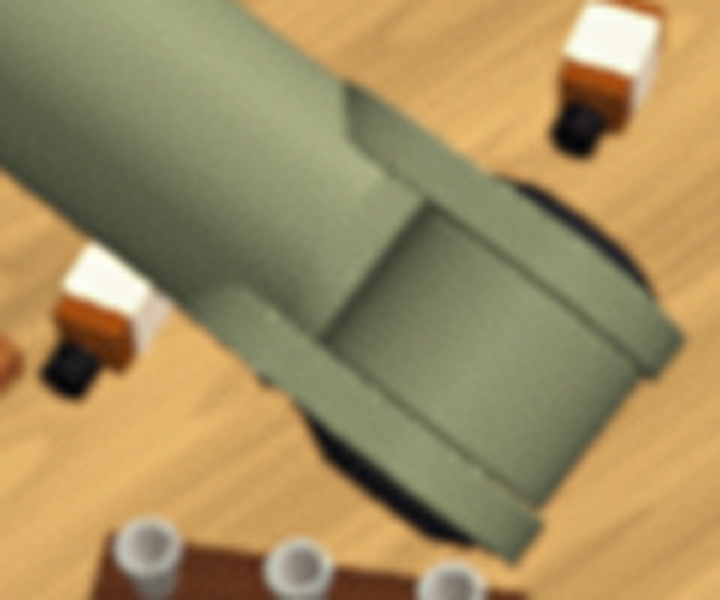

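The arm hides the held punch (opening 23.5 mm confirms the grasp). The three sockets show at crop (148,548), (300,568) and (452,585). I'll measure them from both depth images.

Run:
```python
from h import *
np.set_printoptions(precision=1,suppress=True)
for n in("scene","top"):
    f=grab_frame(n)
    P=cloud(f,np.ones((400,640),bool))
    P=P[(P[:,0]>.5)&(P[:,0]<.72)&(P[:,1]<-.13)&(P[:,1]>-.34)]
    Q=P[(P[:,2]>.004)&(P[:,2]<.013)]
    print(n,"foot",cv2.minAreaRect((Q[:,:2]*1000).astype(np.float32)))
    Q=P[(P[:,2]>.043)&(P[:,2]<.056)]
    if len(Q)<20: continue
    k,l,c=cv2.kmeans((Q[:,:2]*1000).astype(np.float32),3,None,(3,50,.01),20,cv2.KMEANS_PP_CENTERS)
    for i in range(3):
        m=l[:,0]==i;print(c[i],m.sum(),cv2.minEnclosingCircle((Q[m,:2]*1000).astype(np.float32)))
from go import *
for az in(-.36,-.37):go([.53,-.15,.27],tool(-.37,50*d,1))
```

```text
scene foot ((610.0057983398438, -235.76596069335938), (220.29014587402344, 206.60501098632812), 0.2174517661333084)
[ 669.5 -188.8] 47 ((670.2304077148438, -189.96649169921875), 16.26704978942871)
[ 555.4 -286.1] 49 ((556.9658813476562, -285.1672058105469), 16.880985260009766)
[ 613.4 -237.4] 48 ((613.6847534179688, -237.54763793945312), 16.903162002563477)
top foot ((610.0621948242188, -234.7545928955078), (217.31024169921875, 208.13340759277344), 0.03813060745596886)
[ 549.1 -279.5] 25 ((552.9261474609375, -285.4414367675781), 14.658480644226074)
[ 606.6 -243.2] 31 ((609.8011474609375, -237.9532470703125), 15.43655014038086)
[ 559.3 -294.5] 29 ((555.8170776367188, -289.587890625), 14.112096786499023)
turn [  0.8509 -90.3549   0.839 ] 90.4 shift [-0.0857 -0.0097 -0.1117] to [ 0.53 -0.15  0.27]
 q now [ 0.6593  1.1704 -1.0218  1.1379  0.5358  1.8646  0.9395]
 q turned [ 1.0171  1.1152 -1.44    2.37    2.1872  1.3607 -0.3541] 0.0154 0.034
 q there [ 1.1956  0.4646 -1.44    2.37    1.8703  0.7854 -0.4123] 0.0087 0.024
turn [  0.8509 -90.3549   0.839 ] 90.4 shift [-0.0857 -0.0097 -0.1117] to [ 0.53 -0.15  0.27]
 q now [ 0.6593  1.1704 -1.0218  1.1379  0.5358  1.8646  0.9395]
 q turned [ 1.0171  1.1152 -1.44    2.37    2.1872  1.3607 -0.3541] 0.0154 0.034
 q there [ 1.1956  0.4646 -1.44    2.37    1.8703  0.7854 -0.4123] 0.0087 0.024
```

```bash
python3 -m creep '[[[1,0,0,-0.01,0,-6,0],[1,0,0,-0.01,0,-6,0],[1,0,0,-0.01,0,-6,0],[1,0,0,-0.01,0,-6,0],[1,0,0,-0.01,0,-6,0],[1,0,0,-0.01,0,-6,0],[1,0,0,-0.01,0,-6,0],[1,0,0,-0.01,0,-6,0],[1,0,0,-0.01,0,-6,0],[1,0,0,0,0,0,0]]]' 80
python3 -m creep '[[[1,0,0,0,0,-5,0],[1,0,0,0,0,-5,0],[1,0,0,0,0,-5,0],[1,0,0,0,0,-5,0],[1,0,0,0,0,-5,0],[1,0,0,0,0,-5,0],[1,0,0,0,0,0,0]]]' 80
python3 - <<'E'
from go import *
go([.60,-.234,.22],tool(-.37,50*d,1))
E
```

```text
clock: 32.05
position: [0.5826, -0.1613, 0.2167]
tool_rot: [3.131, 0.241, 2.784]
force: [0.3, -0.3, -0.6]
grip_width: 0.0233
finger_force: 78.8
clock: 32.75
position: [0.5837, -0.1634, 0.2144]
tool_rot: [3.133, 0.726, 2.776]
force: [-1.1, 0.4, -1.6]
grip_width: 0.0234
finger_force: 78.8
turn [ 0.6854 -8.3906  0.1466] 8.4 shift [-0.0305 -0.0599  0.0276] to [ 0.6   -0.234  0.22 ]
 q now [ 0.9005  0.4989 -1.0326  2.2427  1.8444  0.617  -0.3515]
 q turned [ 0.9159  0.5858 -1.1117  2.3416  2.1377  0.8457 -0.6133] 0.0 0.0
 q there [ 1.0454  0.5961 -1.059   2.2555  2.2061  0.6885 -0.5157] 0.0 0.0
```

```bash
python3 -m creep '[[[1,0,0,0,0.35,-4,0],[1,0,0,0,0.35,-4.2,0],[1,0,0,0,0,0,0]]]' 80
python3 - <<'E'
from go import *
go([.668,-.189,.15],tool(-.365,.869,1))
E
```

```text
clock: 33.05
position: [0.5835, -0.164, 0.2136]
tool_rot: [-3.137, 0.865, 2.775]
force: [-0.9, -0.2, -1.6]
grip_width: 0.0235
finger_force: 78.8
turn [-0.3426 -0.243  -0.0456] 0.4 shift [-0.0082  0.0068  0.1082] to [ 0.668 -0.189  0.15 ]
 q now [ 0.898   0.5697 -1.0827  2.3373  2.1326  0.8219 -0.6173]
 q turned [ 0.9049  0.573  -1.0863  2.341   2.1477  0.8219 -0.624 ] 0.0 0.0
 q there [ 0.8099  0.8009 -0.9684  2.1616  2.2593  0.8718 -0.5593] 0.0 0.0
```

```bash
python3 -m creep '[[[1,-0.002,0.0017,0.027,0,0,0],[1,-0.002,0.0017,0.027,0,0,0],[1,-0.002,0.0017,0.027,0,0,0],[1,-0.002,0.0017,0.027,0,0,0],[1,0,0,0,0,0,0],[1,0,0,0,0,0,0]]]' 80
python3 - <<'E'
from h import *
np.set_printoptions(precision=4,suppress=True)
s=observe();p=np.array(s["position"])
f=grab_frame("scene")
crop(f,230,195,130,100,6,"c9.png")
P=cloud(f,np.ones((400,640),bool))
Q=P[(abs(P[:,0]-p[0])<.03)&(abs(P[:,1]-p[1])<.03)&(P[:,2]>.06)&(P[:,2]<p[2]+.06)]
for a in np.arange(.07,p[2]+.05,.01):
    m=(Q[:,2]>a)&(Q[:,2]<=a+.01)
    if m.sum()>2: print(round(a+.005,3),m.sum(),Q[m].mean(0)-np.r_[p[:2],0],Q[m].min(0)[:2]-p[:2],Q[m].max(0)[:2]-p[:2])
E
```

```text
clock: 33.65
position: [0.6688, -0.1897, 0.1516]
tool_rot: [-3.137, 0.865, 2.774]
force: [-0.4, -0.1, -0.6]
grip_width: 0.0233
finger_force: 78.8
0.095 4 [ 0.0034 -0.0023  0.0958] [ 0.001  -0.0058] [0.0046 0.0023]
0.105 5 [ 0.0033 -0.0036  0.1033] [-0.0012 -0.0071] [0.006  0.0015]
0.115 8 [ 0.0065 -0.0028  0.1147] [ 0.004  -0.0102] [0.0083 0.0042]
0.125 9 [ 0.0067 -0.0055  0.1239] [ 0.     -0.0105] [0.0102 0.0035]
0.135 14 [ 0.0086 -0.0039  0.1365] [-0.0087 -0.0148] [0.0144 0.0058]
0.145 13 [ 0.0097 -0.0076  0.1456] [ 0.005  -0.0164] [0.0138 0.0047]
0.155 23 [ 0.0067 -0.0071  0.1555] [-0.022  -0.0184] [0.0155 0.0124]
0.165 68 [-0.001  -0.0014  0.1655] [-0.0292 -0.0226] [0.015  0.0271]
0.175 72 [-0.0096  0.0009  0.1754] [-0.0297 -0.0191] [0.0146 0.0291]
0.185 95 [-0.0056  0.0017  0.1864] [-0.0294 -0.0163] [0.0148 0.0298]
0.195 43 [-0.0063  0.0072  0.1925] [-0.0298 -0.0132] [0.0145 0.0291]
```

View pics/c9.png

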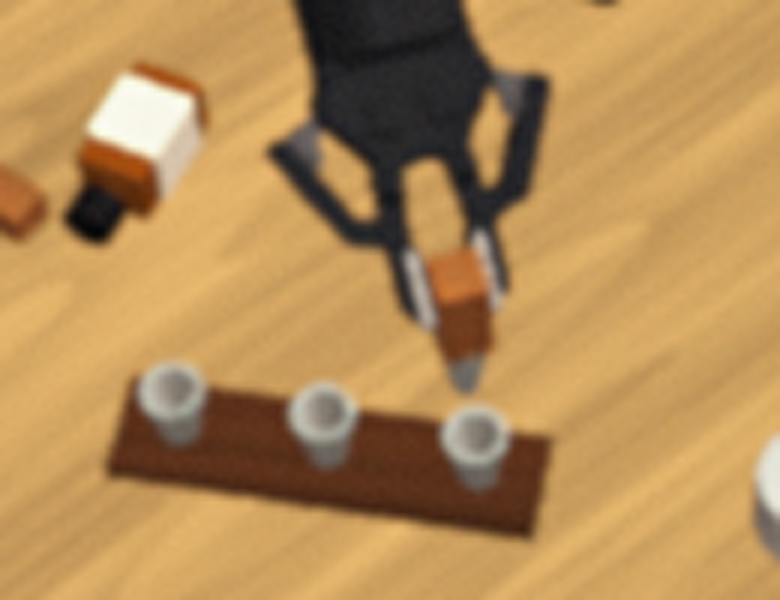

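The punch hangs upright with its tip at crop (465,385), directly above the right-hand socket's mouth (475,440). Lowering it.

```bash
python3 -m creep '[[[1,0.0114,0,0.0097,0,0,0],[1,0.0114,0,0.0097,0,0,0],[1,0.0114,0,0.0097,0,0,0],[1,0.0114,0,0.0097,0,0,0],[1,0,0,0,0,0,0]]]' 80
python3 -m creep '[[[1,0.0046,0,0.0039,0,0,0],[1,0.0046,0,0.0039,0,0,0],[1,0,0,0,0,0,0]]]' 80
python3 -m creep '[[[1,0.0015,0,0.0013,0,0,0],[1,0.0015,0,0.0013,0,0,0],[1,0,0,0,0,0,0]]]' 80
```

```text
clock: 34.2
position: [0.6682, -0.1896, 0.0913]
tool_rot: [-3.137, 0.866, 2.775]
force: [-0.2, -0.8, -0.6]
grip_width: 0.0232
finger_force: 78.8
clock: 34.5
position: [0.6693, -0.1893, 0.0805]
tool_rot: [-3.139, 0.87, 2.775]
force: [0.6, -1.0, -0.7]
grip_width: 0.023
finger_force: 78.7
clock: 34.8
position: [0.6696, -0.1891, 0.0768]
tool_rot: [-3.14, 0.871, 2.774]
force: [2.3, 0.9, 0.2]
grip_width: 0.0228
finger_force: 78.7
```

```bash
python3 -m creep '[[[1,0.0015,0,0.0013,0,0,0],[1,0.0008,0,0.0007,0,0,0],[1,0,0,0,0,0,0]]]' 80
python3 -m creep '[[[1,0.0015,0,0.0013,0,0,0],[1,0,0,0,0,0,0],[1,0,0,0,0,0,0]]]' 80
```

```text
clock: 35.1
position: [0.6699, -0.1889, 0.0739]
tool_rot: [-3.14, 0.871, 2.775]
force: [5.3, 2.7, 1.3]
grip_width: 0.0233
finger_force: 78.7
clock: 35.4
position: [0.6701, -0.1887, 0.0721]
tool_rot: [-3.14, 0.871, 2.774]
force: [6.4, 3.5, 1.5]
grip_width: 0.0236
finger_force: 78.6
```

```bash
python3 -m creep '[[[1,0.0008,0,0.0028,0,0,0],[1,0,0,0,0,0,0]]]' 80
python3 -m creep '[[[1,0.0015,0,0.0013,0,0,0],[1,0,0,0,0,0,0]]]' 80
python3 -m creep '[[[1,0.0015,0,0.0013,0,0,0],[1,0,0,0,0,0,0]]]' 80
```

```text
clock: 35.6
position: [0.671, -0.1886, 0.0703]
tool_rot: [-3.139, 0.872, 2.777]
force: [-14.2, 7.9, 22.2]
grip_width: 0.0229
finger_force: 82.4
clock: 35.8
position: [0.6713, -0.1887, 0.0697]
tool_rot: [-3.139, 0.874, 2.777]
force: [-28.3, 9.8, 41.9]
grip_width: 0.0231
finger_force: 85.4
clock: 36.0
position: [0.6719, -0.1888, 0.0687]
tool_rot: [-3.138, 0.876, 2.778]
force: [-32.2, 9.1, 52.1]
grip_width: 0.0236
finger_force: 87.6
```

Seated firmly. Releasing, retreating, and re-tilting for punch B.

```bash
python3 -m creep '[[[0.4,0,0,0,0,0,0],[-1,0,0,0,0,0,0],[-1,0,0,0,0,0,0],[-1,0,0,0,0,0,0],[-1,0,0,-0.02,0,0,0],[-1,0,0,-0.03,0,0,0],[-1,0,0,-0.04,0,0,0],[-1,0,0,-0.04,0,0,0],[-1,0,0,-0.03,0,0,0],[-1,0,0,0,0,0,0]]]' 80
python3 - <<'E'
from h import *
from go import *
f=grab_frame("scene")
P=cloud(f,np.ones((400,640),bool))
Q=P[(abs(P[:,0]-.668)<.03)&(abs(P[:,1]+.189)<.03)&(P[:,2]>.05)]
for a in (.06,.075,.09,.103):
    m=(Q[:,2]>a)&(Q[:,2]<a+.012);print(a,m.sum(),Q[m].mean(0))
print("top z",np.percentile(Q[:,2],98),"expect .110")
t=grab_frame("top")
for n in("punch0","bottle0"):
  for o in outline_of(t,n)[:6]:
    P=cloud(t,o["region"]);P=P[P[:,2]>.006]
    if len(P)<20: continue
    r,c,a=axis(P);print(n,round(o["confidence"],2),np.round(r[0],1),np.round(r[1]),round(a,3))
p=np.array([.3575,-.2865]);h=.265;u=np.array([np.cos(h),np.sin(h)])
go([*(p+.013*u),.012],tool(h,-40*d,1),.10)
go([.52,-.16,.24],tool(h,-40*d,1))
E
```

```text
clock: 37.0
position: [0.5585, -0.1459, 0.1716]
tool_rot: [-3.14, 0.875, 2.773]
force: [-0.1, 0.2, 1.1]
grip_width: 0.0854
finger_force: 0.0
0.06 18 [ 0.6786 -0.1946  0.0666]
0.075 21 [ 0.6785 -0.194   0.0806]
0.09 19 [ 0.6785 -0.1947  0.0962]
0.103 81 [ 0.6723 -0.1895  0.1076]
top z 0.11158262473056685 expect .110
punch0 0.69 [ 452.3 -409.8] [26. 95.] 2.961
punch0 0.62 [548.7 309. ] [ 36. 103.] 1.601
punch0 0.59 [ 610.4 -238. ] [213.  56.] -2.408
punch0 0.55 [ 667.4 -189.7] [26. 27.] 2.803
punch0 0.55 [ 199.1 -232.6] [23. 13.] 1.13
bottle0 0.97 [456.2  83.5] [41. 94.] 2.092
bottle0 0.8 [ 397.2 -193.3] [ 42. 150.] 1.888
bottle0 0.21 [550.2 308.6] [ 39. 104.] 1.6
turn [ -3.5288  86.4001 -40.0646] 95.3 shift [ 0.0659 -0.0833  0.1581] to [ 0.4321 -0.2663  0.0886]
 q now [ 0.8794  0.7343 -1.1528  2.432   2.2131  1.0567 -0.6867]
 q turned [ 0.4314  1.007  -0.7929  1.2358  0.6299  1.8698  1.4548] 0.0 0.0
 q there [ 0.6924  0.9816 -0.7646  1.573   0.746   1.6218  1.4986] 0.0 0.0
turn [ -3.5288  86.4001 -40.0646] 95.3 shift [ 0.0769 -0.0037 -0.0303] to [ 0.52 -0.16  0.24]
 q now [ 0.8794  0.7343 -1.1528  2.432   2.2131  1.0567 -0.6867]
 q turned [ 0.4314  1.007  -0.7929  1.2358  0.6299  1.8698  1.4548] 0.0 0.0
 q there [ 0.4345  0.8429 -0.6914  1.3151  0.52    1.87    1.5382] 0.0 0.0
```

Punch A is seated upright (its top is at 0.1105 m, expected 0.110). Bottle B's cap stands too near punch B for the leaning gripper, so I'll do bottle B first.

Run:
```python
from go import *
h=-1.1
R=tool(h,-40*d,1)
go([.50,-.2,.22],R)
R=tool(h,0,1);go([.50,-.16,.22],R)
```

```text
turn [ 3.8072 85.3941 46.1264] 97.1 shift [ 0.0169 -0.0753 -0.0546] to [ 0.5  -0.2   0.22]
 q now [ 0.8794  0.7343 -1.1528  2.432   2.2131  1.0567 -0.6867]
 q turned [ 1.0153  1.2697 -1.44    1.3351  0.5602  1.6456  0.1711] 0.0 0.0
 q there [ 1.1453  1.1724 -1.4392  1.3789  0.4795  1.7102  0.2398] 0.0 0.0
turn [18.0464 47.4808 39.2025] 64.2 shift [ 0.0135 -0.0572 -0.0527] to [ 0.5  -0.16  0.22]
 q now [ 0.8794  0.7343 -1.1528  2.432   2.2131  1.0567 -0.6867]
 q turned [ 0.9853  0.9838 -1.44    1.7521  1.0042  1.3626 -0.1957] 0.0 0.0
 q there [ 1.1086  0.8011 -1.44    1.833   0.8325  1.2965 -0.0939] 0.0 0.0
```

```bash
python3 -m creep '[[[-1,0,0,-0.01,0.24,5.34,2.88],[-1,0,0,-0.01,0.24,5.34,2.88],[-1,0,0,-0.01,0.24,5.34,2.88],[-1,0,0,-0.01,0.24,5.34,2.88],[-1,0,0,-0.01,0.24,5.34,2.88],[-1,0,0,0,0.24,5.34,2.88],[-1,0,0,0,0.24,5.34,2.88],[-1,0,0,0,0.24,5.34,2.88],[-1,0,0,0,0.24,5.34,2.88],[-1,0,0,0,0,0,0]]]' 60
python3 -m creep '[[[-1,0,0,0,0.24,5.34,2.88],[-1,0,0,0,0.24,5.34,2.88],[-1,0,0,0,0.24,5.34,2.88],[-1,0,0,0,0.24,5.34,2.88],[-1,0,0,0,0.24,5.34,2.88],[-1,0,0,0,0.24,5.34,2.88],[-1,0,0,0,0.24,5.34,2.88],[-1,0,0,0,0,0,0]]]' 60
python3 - <<'E'
from h import *
from go import *
t=grab_frame("top");g=grab_frame("scene")
for F in(t,g):
  for o in outline_of(F,"bottle0")[:3]:
    P=cloud(F,o["region"]);P=P[P[:,2]>.006]
    if len(P)<20: continue
    r,c,a=axis(P);print(round(o["confidence"],2),np.round(r[0],1),np.round(r[1]),round(r[2],1),round(a,3),np.percentile(P[:,2],95))
h=-1.1;c=np.array([.411,-.217])
R=tool(h,-40*d,1);u=np.array([np.cos(h),np.sin(h)])
go([*(c-.010*u),.012],R,.12)
E
```

```text
clock: 38.2
position: [0.5299, -0.1397, 0.1986]
tool_rot: [3.0, 0.035, 2.371]
force: [-0.5, -0.1, -0.8]
grip_width: 0.0854
finger_force: 0.0
clock: 39.0
position: [0.529, -0.1394, 0.1972]
tool_rot: [3.134, -0.645, 2.061]
force: [-0.4, 0.3, -0.7]
grip_width: 0.0852
finger_force: 0.0
0.94 [457.  83.] [42. 96.] 28.8 2.075 0.04299378031526633
0.73 [ 411.3 -216.7] [40. 97.] 27.6 2.032 0.0429477745926827
0.82 [463.  82.] [39. 96.] 30.1 2.045 0.04430568692538664
0.51 [ 529.3 -277.9] [ 74. 314.] 60.9 2.547 0.04438306963436031
turn [-0.2098  3.3828  1.2701] 3.6 shift [-0.1265 -0.1412  0.0199] to [ 0.4415 -0.2768  0.1039]
 q now [ 0.9945  1.0115 -1.1743  1.4434  0.3204  1.494   0.3536]
 q turned [ 0.9939  1.0388 -1.1708  1.4149  0.2871  1.5254  0.3464] 0.0 0.0
 q there [ 1.1953  1.1432 -1.0853  1.4358  0.423   1.5459  0.5684] 0.0 0.0
```

```bash
python3 -m creep '[[[-1,0,0,0,-0.2,3.4,1.8],[-1,-0.0253,-0.0282,0.004,0,0,0],[-1,-0.0253,-0.0282,0.004,0,0,0],[-1,-0.0253,-0.0282,0.004,0,0,0],[-1,-0.0253,-0.0282,0.004,0,0,0],[-1,-0.0253,-0.0282,0.004,0,0,0],[-1,0,0,0,0,0,0],[-1,0,0,0,0,0,0]]]' 60
python3 - <<'E'
from go import *
h=-1.09;c=np.array([.412,-.2185])
R=tool(h,-40*d,1);u=np.array([np.cos(h),np.sin(h)])
go([*(c-.010*u),.012],R,0)
E
```

```text
clock: 40.0
position: [0.4397, -0.2765, 0.1047]
tool_rot: [-3.133, -0.7, 2.027]
force: [-0.1, 1.3, 0.4]
grip_width: 0.0857
finger_force: 0.0
turn [ 0.4428 -0.0986 -1.0813] 1.2 shift [-0.0027  0.0023  0.1187] to [ 0.4074 -0.2096  0.012 ]
 q now [ 1.1994  1.1434 -1.0854  1.438   0.4225  1.5458  0.5593]
 q turned [ 1.1961  1.1433 -1.0893  1.4381  0.4275  1.5512  0.5719] 0.0 0.0
 q there [ 1.1933  1.2215 -1.0483  1.6399  0.5037  1.3164  0.5006] 0.0 0.0
```

```bash
python3 -m creep '[[[-1,-0.0027,0.0023,0.03,0,0,-1],[-1,0,0,0.03,0,0,0],[-1,0,0,0.03,0,0,0],[-1,0,0,0.018,0,0,0],[-1,0,0,0.01,0,0,0],[-1,0,0,0,0,0,0],[0.3,0,0,0,0,0,0],[1,0,0,0,0,0,0],[1,0,0,0,0,0,0],[1,0,0,0,0,0,0]]]' 60
python3 -m creep '[[[1,0,0,0,0,0,0],[1,0,0,0,0,0,0],[1,0,0,0,0,0,0]]]' 60
python3 -m creep '[[[1,0,0,-0.02,0,0,0],[1,0,0,-0.03,0,0,0],[1,0,0,-0.03,0,0,0],[1,0,0,-0.03,0,0,0],[1,0,0,-0.03,0,0,0],[1,0,0,0,0,0,0]]]' 60
python3 - <<'E'
from go import *
s=observe();print(s["qpos"])
go([.47,-.09,.2],tool(-1.09,50*d,1))
go([.47,-.09,.2],tool(-.8,50*d,1))
E
```

```text
clock: 41.0
position: [0.4088, -0.2098, 0.013]
tool_rot: [3.135, -0.701, 2.049]
force: [0.4, -2.7, 7.7]
grip_width: 0.0393
finger_force: 60.6
clock: 41.3
position: [0.4088, -0.2098, 0.013]
tool_rot: [3.135, -0.701, 2.049]
force: [0.9, -1.9, 6.8]
grip_width: 0.039
finger_force: 60.6
clock: 41.9
position: [0.451, -0.2921, 0.1219]
tool_rot: [3.133, -0.698, 2.049]
force: [0.4, 0.1, -2.1]
grip_width: 0.0394
finger_force: 60.6
[ 1.1898  1.1385 -1.0919  1.3764  0.4163  1.5983  0.5881]
turn [  0.3769 -89.9657  -0.5829] 90.0 shift [ 0.0496  0.1103 -0.1807] to [ 0.47 -0.09  0.2 ]
 q now [ 1.1898  1.1385 -1.0919  1.3764  0.4163  1.5983  0.5881]
 q turned [ 1.0332  1.1857 -1.44    2.37    1.9516  1.8651 -0.8263] 0.0089 0.024
 q there [ 0.4998  0.9086 -1.4337  2.2978  1.4455  1.87   -1.1865] 0.0 0.0
turn [ -1.2387 -89.1814 -18.9507] 91.2 shift [ 0.0248  0.1544 -0.1511] to [ 0.47 -0.09  0.2 ]
 q now [ 1.1898  1.1385 -1.0919  1.3764  0.4163  1.5983  0.5881]
 q turned [ 1.199   1.1102 -1.44    2.37    2.0482  1.5385 -0.5096] 0.0367 0.089
 q there [ 0.5829  0.8106 -1.44    2.37    1.5594  1.6716 -0.9583] 0.0189 0.055
```

Run:
```python
from go import *
go([.58,-.16,.22],tool(-1.09,-40*d,1))
import go as G
s=observe();q=np.array(s["qpos"])
p=np.array([.58,-.16,.22])
Ra=tool(-1.09,-40*d,1);Rb=tool(-.1,.87,1)
rv=(Ra.inv()*Rb).as_rotvec(degrees=True);print("turn2",rv,np.linalg.norm(rv))
q,_,_=ik(p,Ra,q)
for k in np.linspace(0,1,6):
    q,a,b=ik(p,Ra*Ro.from_rotvec(k*rv,degrees=True),q);print(q,round(a,4),round(b,3))
q,a,b=ik(np.array([.62,-.05,.2]),Rb,q);print(q,a,b)
q,a,b=ik(np.array([.62,-.05,.04]),Rb,q);print(q,a,b)
```

```text
turn [ 0.6111  0.0333 -0.1312] 0.6 shift [ 0.1071  0.1755 -0.0383] to [ 0.58 -0.16  0.22]
 q now [ 1.1898  1.1385 -1.0919  1.3764  0.4163  1.5983  0.5881]
 q turned [ 1.1828  1.1374 -1.0904  1.3736  0.418   1.6062  0.5876] 0.0 0.0
 q there [ 0.9087  1.0712 -1.146   1.2112  0.2941  1.6538  0.3734] 0.0 0.0
turn2 [ -5.3648 -81.7654 -62.275 ] 102.92008078515198
[ 0.9087  1.0713 -1.1461  1.2112  0.2943  1.6539  0.3733] 0.0 0.0
[ 0.9663  0.9503 -1.2143  1.4121  0.4674  1.4371  0.4882] 0.0 0.0
[ 1.0472  0.8359 -1.2864  1.6429  0.6523  1.177   0.545 ] 0.0 0.0
[ 1.131   0.7251 -1.3303  1.8861  0.8947  0.8769  0.518 ] 0.0 0.0
[ 1.2007  0.6633 -1.3543  2.1244  1.4015  0.627   0.2399] 0.0 0.0
[ 1.2699  0.8028 -1.4394  2.3309  2.1467  0.7522 -0.1463] 0.0 0.0
[ 0.9136  0.8641 -1.3983  2.3107  2.1279  1.0209 -0.3075] 2.3687107295697804e-07 9.501726139588229e-07
[ 0.7921  1.2456 -1.1709  2.3261  2.5292  1.2529 -0.405 ] 2.9027701795721135e-07 1.3117082446784168e-06
```

```bash
python3 -m creep '[[[1,0.0215,0.035,-0.0077,0,0,0],[1,0.0215,0.035,-0.0077,0,0,0],[1,0.0215,0.035,-0.0077,0,0,0],[1,0.0215,0.035,-0.0077,0,0,0],[1,0.0215,0.035,-0.0077,0,0,0],[1,0,0,0,-0.3,-4.8,-3.66],[1,0,0,0,-0.3,-4.8,-3.66],[1,0,0,0,-0.3,-4.8,-3.66],[1,0,0,0,-0.3,-4.8,-3.66],[1,0,0,0,-0.3,-4.8,-3.66]]]' 60
python3 -m creep '[[[1,0,0,0,-0.3,-4.8,-3.66],[1,0,0,0,-0.3,-4.8,-3.66],[1,0,0,0,-0.3,-4.8,-3.66],[1,0,0,0,-0.3,-4.8,-3.66],[1,0,0,0,-0.3,-4.8,-3.66],[1,0,0,0,-0.3,-4.8,-3.66],[1,0,0,0,-0.3,-4.8,-3.66],[1,0,0,0,-0.3,-4.8,-3.66],[1,0,0,0,0,0,0]]]' 60
python3 -m creep '[[[1,0,0,0,-0.3,-4.8,-3.66],[1,0,0,0,-0.3,-4.8,-3.66],[1,0,0,0,-0.3,-4.8,-3.66],[1,0,0,0,-0.3,-4.8,-3.66],[1,0,0,0,0,0,0]]]' 60
python3 - <<'E'
from go import *
go([.62,-.05,.16],tool(-.1,.87,1))
E
```

```text
clock: 42.9
position: [0.578, -0.1589, 0.2187]
tool_rot: [2.961, -0.247, 2.364]
force: [0.4, -1.2, -1.2]
grip_width: 0.0392
finger_force: 60.9
clock: 43.8
position: [0.5761, -0.1587, 0.218]
tool_rot: [2.973, 0.508, 2.746]
force: [-0.7, 0.2, -1.8]
grip_width: 0.0392
finger_force: 61.0
clock: 44.3
position: [0.5776, -0.1651, 0.2157]
tool_rot: [3.089, 0.771, 2.937]
force: [0.1, -0.1, -2.0]
grip_width: 0.0397
finger_force: 61.0
turn [-1.3811 -5.5665 -4.2376] 7.1 shift [0.0227 0.1187 0.0594] to [ 0.62 -0.05  0.16]
 q now [ 1.147   0.5885 -1.2015  2.2769  2.0432  0.518  -0.2575]
 q turned [ 1.2167  0.6907 -1.2882  2.3369  2.274   0.6329 -0.3207] 0.0 0.0
 q there [ 0.8159  0.8617 -1.2261  2.3318  2.2682  0.9989 -0.4608] 0.0 0.0
```

```bash
python3 -m creep '[[[1,0,0,0,-0.7,-2.8,-2.1],[1,0,0,0,-0.7,-2.8,-2.1],[1,0.0057,0.0297,0.0149,0,0,0],[1,0.0057,0.0297,0.0149,0,0,0],[1,0.0057,0.0297,0.0149,0,0,0],[1,0.0057,0.0297,0.0149,0,0,0],[1,0,0,0,0,0,0]]]' 60
python3 - <<'E'
from go import *
go([.62,-.05,.042],tool(-.1,.87,1))
E
```

```text
clock: 45.0
position: [0.621, -0.0459, 0.1583]
tool_rot: [3.139, 0.863, 3.041]
force: [-0.4, 0.1, -1.9]
grip_width: 0.0394
finger_force: 61.1
turn [ 0.0943 -0.4179 -0.0341] 0.4 shift [ 0.0893 -0.0041  0.0746] to [ 0.62  -0.05   0.042]
 q now [ 0.8057  0.8626 -1.2237  2.3263  2.2574  0.9969 -0.4581]
 q turned [ 0.8029  0.8664 -1.2236  2.3307  2.2676  1.009  -0.4657] 0.0 0.0
 q there [ 0.7337  1.1571 -1.0745  2.3293  2.546   1.193  -0.5234] 0.0 0.0
```

```bash
python3 -m creep '[[[1,0.0165,-0.001,0.0138,0,-0.4,0],[1,0.0165,-0.001,0.0138,0,0,0],[1,0.0165,-0.001,0.0138,0,0,0],[1,0.0165,-0.001,0.0138,0,0,0],[1,0.0165,0,0.0138,0,0,0],[1,0,0,0,0,0,0]]]' 60
python3 -m creep '[[[1,0.003,0,0.0026,0,0,0],[1,0.0015,0,0.0013,0,0,0],[1,0,0,0,0,0,0]]]' 60
python3 -m creep '[[[1,0.0015,0,0.0013,0,0,0],[1,0,0,0,0,0,0]]]' 60
python3 -m creep '[[[1,0.0015,0,0.0013,0,0,0],[1,0,0,0,0,0,0]]]' 60
```

```text
clock: 45.6
position: [0.6193, -0.0553, 0.0495]
tool_rot: [-3.139, 0.869, 3.039]
force: [-0.5, -0.1, -1.5]
grip_width: 0.0392
finger_force: 61.2
clock: 45.9
position: [0.6208, -0.0541, 0.0479]
tool_rot: [-3.141, 0.878, 3.041]
force: [0.4, -0.8, -1.6]
grip_width: 0.0392
finger_force: 61.2
clock: 46.1
position: [0.6207, -0.0538, 0.0456]
tool_rot: [3.141, 0.878, 3.041]
force: [-0.0, -0.6, -1.7]
grip_width: 0.0392
finger_force: 61.2
clock: 46.3
position: [0.6206, -0.0536, 0.0433]
tool_rot: [3.141, 0.878, 3.041]
force: [-0.9, 0.8, -1.6]
grip_width: 0.039
finger_force: 61.2
```

```bash
python3 -m creep '[[[1,0.0015,0,0.0013,0,0.5,0],[1,0,0,0,0,0,0]]]' 60
python3 -m creep '[[[1,0.0015,0,0.0013,0,0,0],[1,0,0,0,0,0,0]]]' 60
python3 - <<'E'
from h import *
np.set_printoptions(precision=4,suppress=True)
f=grab_frame("scene");crop(f,280,170,120,100,6,"c10.png")
E
```

```text
clock: 46.5
position: [0.6209, -0.0535, 0.0416]
tool_rot: [3.141, 0.869, 3.041]
force: [-0.1, 0.2, -1.8]
grip_width: 0.0395
finger_force: 61.2
clock: 46.7
position: [0.6214, -0.0531, 0.0411]
tool_rot: [3.141, 0.873, 3.042]
force: [-9.1, 0.4, 19.9]
grip_width: 0.0391
finger_force: 63.8
```

View pics/c10.png

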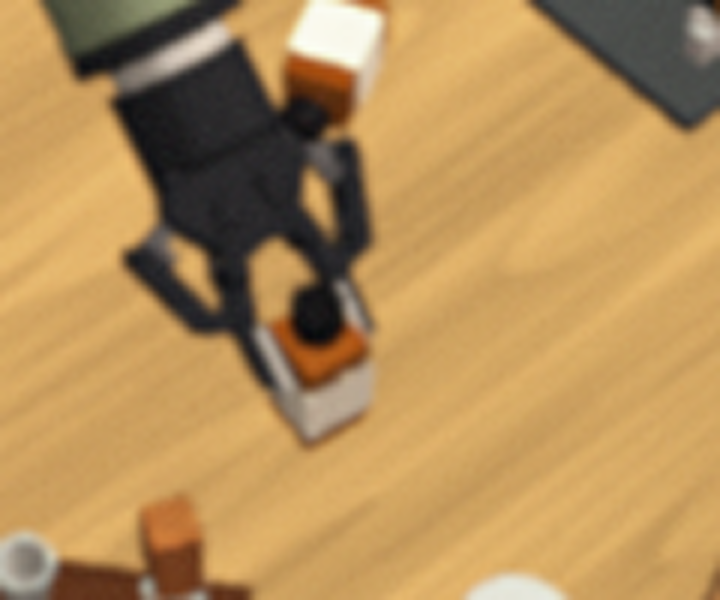

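The bottle stands upright on the bench at crop (320,370). Releasing it and heading for punch B.

```bash
python3 -m creep '[[[0.2,0,0,0,0,0,0],[-1,0,0,0,0,0,0],[-1,0,0,0,0,0,0],[-1,0,0,0,0,0,0],[-1,0,0,-0.02,0,0,0],[-1,-0.01,0,-0.03,0,0,0],[-1,-0.02,0.02,-0.03,0,0,0],[-1,-0.02,0.04,-0.03,0,0,0],[-1,-0.02,0.04,0,0,0,0],[-1,0,0,0,0,0,0]]]' 60
python3 - <<'E'
from go import *
h=.265;Ra=tool(h,-40*d,1)
go([.52,-.16,.24],Ra)
s=observe();q=np.array(s["qpos"]);p=np.array(s["position"]);R0=Ro.from_euler("xyz",s["tool_rot"])
rv=(R0.inv()*Ra).as_rotvec(degrees=True)
for k in np.linspace(0,1,6):
    q,a,b=ik(p,R0*Ro.from_rotvec(k*rv,degrees=True),q);print(q,round(a,4),round(b,3))
E
```

```text
clock: 47.75
position: [0.5982, 0.0423, 0.1541]
tool_rot: [3.132, 0.875, 3.038]
force: [-0.6, -1.5, -1.2]
grip_width: 0.0857
finger_force: 0.0
turn [ -1.6266  89.1116 -22.912 ] 92.0 shift [ 0.1537 -0.1748  0.0168] to [ 0.52 -0.16  0.24]
 q now [ 0.6563  1.0641 -1.4374  2.3732  2.1693  1.3892 -0.4373]
 q turned [ 0.1097  1.056  -0.684   1.0859  0.4522  1.87    1.308 ] 0.0 0.0
 q there [ 0.4258  0.8382 -0.6732  1.3156  0.5117  1.8642  1.5466] 0.0 0.0
[ 0.6562  1.0645 -1.44    2.37    2.1653  1.3892 -0.4332] 0.0008 0.002
[ 0.7017  0.9247 -1.44    2.1656  1.6896  1.1167 -0.0319] 0.0 0.0
[ 0.6642  0.9569 -1.44    1.9125  1.2768  1.2249  0.4174] 0.0 0.0
[ 0.5642  1.055  -1.4215  1.6387  1.0503  1.5056  0.7004] 0.0 0.0
[ 0.4317  1.1569 -1.3635  1.356   0.9173  1.8036  0.8895] 0.0 0.0
[ 0.1097  1.056  -0.684   1.0859  0.4522  1.87    1.308 ] 0.0 0.0
```

```bash
python3 -m creep '[[[-1,0,0,-0.02,0,0,0],[-1,0,-0.012,-0.02,-0.1,5.57,-1.43],[-1,0,-0.012,-0.01,-0.1,5.57,-1.43],[-1,0,-0.012,0,-0.1,5.57,-1.43],[-1,0,-0.012,0,-0.1,5.57,-1.43],[-1,0,-0.012,0,-0.1,5.57,-1.43],[-1,0,-0.012,0,-0.1,5.57,-1.43],[-1,0,-0.012,0,-0.1,5.57,-1.43],[-1,0,-0.012,0,-0.1,5.57,-1.43],[-1,0,0,0,0,0,0]]]' 60
python3 -m creep '[[[-1,0,-0.012,0,-0.1,5.57,-1.43],[-1,0,-0.012,0,-0.1,5.57,-1.43],[-1,0,-0.012,0,-0.1,5.57,-1.43],[-1,0,-0.012,0,-0.1,5.57,-1.43],[-1,0,-0.012,0,-0.1,5.57,-1.43],[-1,0,-0.012,0,-0.1,5.57,-1.43],[-1,0,-0.012,0,-0.1,5.57,-1.43],[-1,0,0,0,0,0,0]]]' 60
python3 - <<'E'
from go import *
from h import *
h=.265;Ra=tool(h,-40*d,1);p=np.array([.3575,-.2865]);u=np.array([np.cos(h),np.sin(h)])
go([*(p+.013*u),.012],Ra,.10)
t=grab_frame("top")
for n in("punch0","bottle0"):
  for o in outline_of(t,n)[:6]:
    P=cloud(t,o["region"]);P=P[P[:,2]>.006]
    if len(P)<20: continue
    r,c,a=axis(P);print(n,round(o["confidence"],2),np.round(r[0],1),np.round(r[1]),round(r[2],1),round(a,3),np.percentile(P[:,2],98))
E
```

```text
clock: 48.75
position: [0.5581, -0.0563, 0.1882]
tool_rot: [-3.066, 0.084, -3.059]
force: [-0.4, -0.2, -0.6]
grip_width: 0.0853
finger_force: 0.0
clock: 49.55
position: [0.5705, -0.1382, 0.1912]
tool_rot: [-3.114, -0.605, -2.917]
force: [1.5, -0.2, -0.9]
grip_width: 0.0859
finger_force: 0.0
turn [-0.1706  5.3373 -1.9257] 5.7 shift [ 0.0621 -0.0874  0.186 ] to [ 0.4321 -0.2663  0.0886]
 q now [ 0.5384  1.0441 -1.068   1.2408  0.7664  1.9297  1.3141]
 q turned [ 0.3437  0.959  -0.6444  1.1821  0.5367  1.87    1.5335] 0.0 0.0
 q there [ 0.6091  0.9331 -0.6132  1.5778  0.664   1.5464  1.5706] 0.0 0.0
bottle0 0.73 [611.5 -53.7] [40. 41.] 83.5 1.07 0.09840478911550893
bottle0 0.6 [460.2  85.1] [49. 95.] 29.2 2.095 0.0438801171685677
```

```bash
python3 -m creep '[[[-1,0.0125,-0.0175,0.03,0,0,0],[-1,0.0125,-0.0175,0.03,0,0,0],[-1,0.0125,-0.0175,0.03,0,0,0],[-1,0.0125,-0.0175,0.03,0,0,0],[-1,0.0125,-0.0175,0.03,-0.1,2.6,-1],[-1,0,0,0,-0.1,2.6,-1],[-1,0,0,0,0,0,0]]]' 60
python3 - <<'E'
from go import *
from h import *
h=.265;Ra=tool(h,-40*d,1);p=np.array([.3575,-.2865]);u=np.array([np.cos(h),np.sin(h)])
go([*(p+.013*u),.012],Ra,.0)
go([*(p+.013*u),.012],Ra,.05)
t=grab_frame("top")
for o in outline_of(t,"punch0")[:6]:
    P=cloud(t,o["region"]);P=P[P[:,2]>.006]
    if len(P)<20: continue
    r,c,a=axis(P);print(round(o["confidence"],2),np.round(r[0],1),np.round(r[1]),round(r[2],1),round(a,3),np.percentile(P[:,2],98))
E
```

```text
clock: 50.4
position: [0.4575, -0.2571, 0.1072]
tool_rot: [3.137, -0.695, -2.872]
force: [0.5, 0.3, 0.3]
grip_width: 0.0852
finger_force: 0.0
turn [0.0851 0.1991 0.189 ] 0.3 shift [ 0.0086 -0.0022  0.1315] to [ 0.37   -0.2831  0.012 ]
 q now [ 0.7738  1.086  -1.02    1.4968  0.8639  1.8137  1.4029]
 q turned [ 0.7712  1.0839 -1.0159  1.4982  0.8616  1.8138  1.3998] 0.0 0.0
 q there [ 0.8871  1.1582 -0.9668  1.7137  0.9731  1.6358  1.3233] 0.0 0.0
turn [0.0851 0.1991 0.189 ] 0.3 shift [ 0.0086 -0.0022  0.0815] to [ 0.4011 -0.2747  0.0503]
 q now [ 0.7738  1.086  -1.02    1.4968  0.8639  1.8137  1.4029]
 q turned [ 0.7712  1.0839 -1.0159  1.4982  0.8616  1.8138  1.3998] 0.0 0.0
 q there [ 0.8505  1.1207 -0.9912  1.6453  0.9223  1.6995  1.3537] 0.0 0.0
0.86 [ 357.7 -286.8] [97. 26.] 14.0 -2.877 0.02790314746437235
0.8 [ 213.9 -225. ] [ 48. 134.] 2.1 1.843 0.46155351115910076
0.57 [ 453.9 -410.8] [25. 98.] 79.3 2.951 0.028960851341417786
0.53 [ 653.7 -184. ] [ 23. 102.] 76.5 -3.093 0.11102599464757941
```

```bash
python3 -m creep '[[[-1,0.0043,-0.0011,0.03,0,0,0],[-1,0.0043,-0.0011,0.03,0,0,0],[-1,0,0,0.03,0,0,0],[-1,0,0,0.025,0,0,0],[-1,0,0,0.0155,0,0,0],[-1,0,0,0,0,0,0],[0.4,0,0,0,0,0,0],[1,0,0,0,0,0,0],[1,0,0,0,0,0,0],[1,0,0,0,0,0,0]]]' 80
python3 -m creep '[[[1,0,0,0,0,0,0],[1,0,0,0,0,0,0],[1,0,0,0,0,0,0]]]' 80
python3 -m creep '[[[1,0,0,-0.03,0,0,0],[1,0,0,-0.04,0,0,0],[1,0,0,-0.04,0,0,0],[1,0,0,-0.03,0,0,0],[1,0,0,0,0,0,0]]]' 80
python3 - <<'E'
from go import *
s=observe();q=np.array(s["qpos"]);R0=Ro.from_euler("xyz",s["tool_rot"])
Rb=tool(-.45,.87,1)
p=np.array([.52,-.235,.21]);go(p,R0)
rv=(R0.inv()*Rb).as_rotvec(degrees=True);print("turn2",rv,np.linalg.norm(rv))
for k in np.linspace(0,1,6):
    q,a,b=ik(p,R0*Ro.from_rotvec(k*rv,degrees=True),q);print(q,round(a,4),round(b,3))
q,a,b=ik(np.array([.5555,-.2865,.15]),Rb,q);print(q,a,b)
q,a,b=ik(np.array([.5555,-.2865,.07]),Rb,q);print(q,a,b)
E
```

```text
clock: 51.5
position: [0.3723, -0.2825, 0.013]
tool_rot: [3.138, -0.694, -2.872]
force: [0.7, 0.4, 0.3]
grip_width: 0.0281
finger_force: 0.0
clock: 51.8
position: [0.3724, -0.2824, 0.0132]
tool_rot: [3.138, -0.693, -2.872]
force: [1.8, 2.6, 7.4]
grip_width: 0.023
finger_force: 79.3
clock: 52.3
position: [0.4612, -0.2578, 0.1228]
tool_rot: [3.139, -0.69, -2.872]
force: [0.3, 0.5, -1.6]
grip_width: 0.0234
finger_force: 78.7
turn [0. 0. 0.] 0.0 shift [ 0.0071  0.0066 -0.1071] to [ 0.52  -0.235  0.21 ]
 q now [ 0.7733  1.0654 -1.0257  1.4859  0.8528  1.8285  1.4157]
 q turned [ 0.7743  1.064  -1.0264  1.4885  0.8518  1.828   1.4147] 0.0 0.0
 q there [ 0.5615  0.9135 -0.7642  1.2908  0.6508  1.87    1.598 ] 0.0 0.0
turn2 [  4.1978 -85.1855  45.2817] 96.56407082594762
[ 0.5615  0.9135 -0.7643  1.2908  0.6509  1.87    1.598 ] 0.0 0.0
[ 0.6936  0.7581 -0.8264  1.498   0.6346  1.5399  1.4407] 0.0 0.0
[ 0.8276  0.6028 -0.8717  1.7299  0.6533  1.1627  1.2741] 0.0 0.0
[ 0.9104  0.4524 -0.8525  1.9744  0.7517  0.7367  1.0318] 0.0 0.0
[ 0.9545  0.3758 -0.8456  2.2172  1.4002  0.4129  0.2414] 0.0 0.0
[ 1.2977  0.7613 -1.44    2.37    2.0357  0.9735 -0.3391] 0.0128 0.033
[ 1.2768  0.9656 -1.3042  2.3259  2.2871  1.0322 -0.337 ] 1.599193356580361e-07 6.280905741465118e-07
[ 1.221   1.1588 -1.1939  2.3286  2.4846  1.1499 -0.3769] 1.4798521697801773e-07 6.562867502451203e-07
```

```bash
python3 -m creep '[[[1,0,0,-0.015,0.25,-5,2.66],[1,0,0,-0.015,0.25,-5,2.66],[1,0,0,-0.015,0.25,-5,2.66],[1,0,0,-0.015,0.25,-5,2.66],[1,0,0,-0.015,0.25,-5,2.66],[1,-0.01,0,-0.015,0.25,-5,2.66],[1,-0.01,0,0,0.25,-5,2.66],[1,-0.01,0,0,0.25,-5,2.66],[1,-0.01,0,0,0.25,-5,2.66],[1,0,0,0,0,0,0]]]' 80
python3 -m creep '[[[1,-0.01,0,0,0.25,-5,2.66],[1,-0.01,0,0,0.25,-5,2.66],[1,-0.01,0,0,0.25,-5,2.66],[1,0,0,0,0.25,-5,2.66],[1,0,0,0,0.25,-5,2.66],[1,0,0,0,0.25,-5,2.66],[1,0,0,0,0.25,-5,2.66],[1,0,0,0,0,0,0]]]' 80
python3 - <<'E'
from go import *
go([.5555,-.2865,.17],tool(-.45,.88,1))
E
```

```text
clock: 53.3
position: [0.5353, -0.2471, 0.1947]
tool_rot: [-2.991, 0.13, 3.046]
force: [-0.3, -0.6, -1.2]
grip_width: 0.0229
finger_force: 78.7
clock: 54.1
position: [0.5644, -0.2524, 0.1999]
tool_rot: [-3.069, 0.735, 2.785]
force: [-0.3, -0.5, -1.3]
grip_width: 0.023
finger_force: 78.8
turn [-0.2749 -8.1663  3.9971] 9.1 shift [ 0.0187 -0.0346  0.0243] to [ 0.5555 -0.2865  0.17  ]
 q now [ 1.1404  0.6309 -1.1687  2.2328  1.9052  0.7257 -0.2037]
 q turned [ 1.1794  0.7412 -1.2497  2.3282  2.1883  0.9193 -0.4658] 0.0 0.0
 q there [ 1.234   0.8213 -1.2056  2.3273  2.3031  0.9133 -0.4555] 0.0 0.0
```

```bash
python3 -m creep '[[[1,0,0,0,-0.1,-2.7,1.3],[1,0,0,0,-0.1,-2.7,1.3],[1,0,0,0,-0.1,-2.7,1.3],[1,0.0094,-0.0173,0.012,0,0,0],[1,0.0094,-0.0173,0.012,0,0,0],[1,0,0,0,0,0,0],[1,0,0,0,0,0,0]]]' 80
python3 - <<'E'
from go import *
from h import *
go([.5555,-.2865,.15],tool(-.45,.88,1))
p=np.array(observe()["position"]);f=grab_frame("scene")
P=cloud(f,np.ones((400,640),bool))
Q=P[(abs(P[:,0]-p[0])<.03)&(abs(P[:,1]-p[1])<.03)&(P[:,2]>.06)]
for a in np.arange(p[2]-.065,p[2],.01):
    m=(Q[:,2]>a)&(Q[:,2]<=a+.01)
    if m.sum()>2: print(round(a+.005,3),m.sum(),Q[m].mean(0)-np.r_[p[:2],0])
crop(f,200,170,130,110,5,"c11.png")
E
```

```text
clock: 54.8
position: [0.5562, -0.2873, 0.1709]
tool_rot: [-3.137, 0.876, 2.696]
force: [0.5, 0.5, -1.0]
grip_width: 0.0229
finger_force: 78.9
turn [-0.055  -0.201   0.1769] 0.3 shift [0.0167 0.0004 0.0125] to [ 0.5555 -0.2865  0.15  ]
 q now [ 1.2227  0.8018 -1.1831  2.3228  2.3042  0.8912 -0.4672]
 q turned [ 1.2239  0.8048 -1.1853  2.325   2.3099  0.8959 -0.4728] 0.0 0.0
 q there [ 1.2053  0.8604 -1.1645  2.3344  2.3595  0.9445 -0.4901] 0.0 0.0
0.121 9 [ 0.007  -0.0029  0.1221]
0.131 9 [ 0.007  -0.0026  0.1311]
0.141 11 [ 0.0079 -0.0054  0.1415]
0.151 10 [ 0.0104 -0.0048  0.1513]
0.161 17 [ 0.0111 -0.0065  0.1609]
0.171 20 [ 0.0118 -0.0054  0.1713]
```

View pics/c11.png

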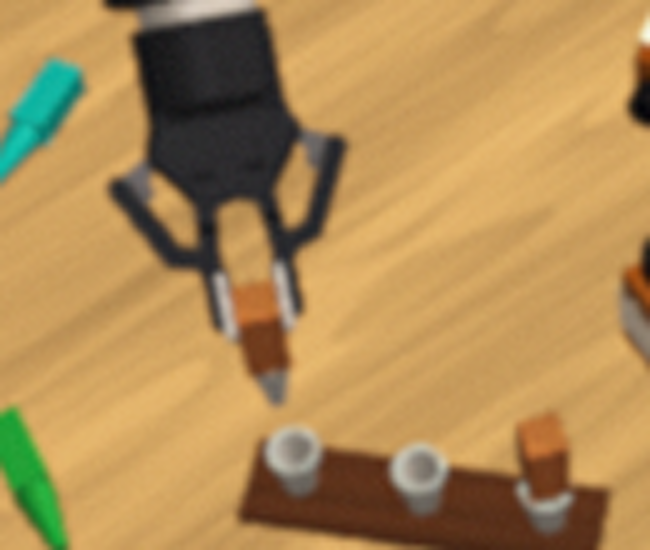

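Punch B hangs upright: tip at crop (275,398), above the left socket's mouth (293,452). Punch A is seated at (545,465). Lowering punch B.

```bash
python3 -m creep '[[[1,0.0115,0,0.0096,0,0,0],[1,0.0115,0,0.0096,0,0,0],[1,0.0115,0,0.0096,0,0,0],[1,0.0115,0,0.0096,0,0,0],[1,0.0115,0,0.0096,0,0,0],[1,0,0,0,0,0,0]]]' 80
python3 -m creep '[[[1,0.0054,0,0.0045,0,0,0],[1,0.0054,0,0.0045,0,0,0],[1,0,0,0,0,0,0]]]' 80
python3 -m creep '[[[1,0.0015,0,0.0013,0,0,0],[1,0.0015,0,0.0013,0,0,0],[1,0,0,0,0,0,0]]]' 80
python3 -m creep '[[[1,0.0015,0,0.0013,0,0,0],[1,0,0,0,0,0,0]]]' 80
```

```text
clock: 55.45
position: [0.5565, -0.286, 0.0953]
tool_rot: [-3.139, 0.877, 2.697]
force: [-0.2, 0.3, -1.6]
grip_width: 0.0227
finger_force: 78.9
clock: 55.75
position: [0.5564, -0.2862, 0.0819]
tool_rot: [-3.141, 0.878, 2.695]
force: [-1.2, 1.2, -2.0]
grip_width: 0.023
finger_force: 79.1
clock: 56.05
position: [0.5563, -0.286, 0.0785]
tool_rot: [-3.141, 0.879, 2.696]
force: [-6.6, 4.2, 4.1]
grip_width: 0.0232
finger_force: 80.0
clock: 56.25
position: [0.5562, -0.2858, 0.0766]
tool_rot: [-3.141, 0.879, 2.696]
force: [-10.9, 5.1, 6.8]
grip_width: 0.023
finger_force: 80.7
```

```bash
python3 -m creep '[[[1,0.0022,0,0.0005,0,0,0],[1,0,0,0,0,0,0]]]' 80
python3 -m creep '[[[1,0.0022,0,0.0005,0,0,0],[1,0,0,0,0,0,0]]]' 80
python3 -m creep '[[[1,0.0018,0,0.001,0,0,0],[1,0,0,0,0,0,0]]]' 80
```

```text
clock: 56.45
position: [0.5556, -0.2856, 0.0748]
tool_rot: [-3.141, 0.879, 2.696]
force: [-7.8, 5.1, 4.5]
grip_width: 0.0229
finger_force: 80.0
clock: 56.65
position: [0.5554, -0.2855, 0.0738]
tool_rot: [-3.14, 0.882, 2.696]
force: [-8.1, 5.1, 14.3]
grip_width: 0.0234
finger_force: 81.1
clock: 56.85
position: [0.5556, -0.2855, 0.0733]
tool_rot: [-3.139, 0.885, 2.698]
force: [-18.8, 5.2, 35.3]
grip_width: 0.023
finger_force: 83.5
```

Seated. Releasing and retreating, then checking punch B and measuring bottle A.

```bash
python3 -m creep '[[[0.4,0,0,0,0,0,0],[-1,0,0,0,0,0,0],[-1,0,0,0,0,0,0],[-1,0,0,0,0,0,0],[-1,0,0,-0.02,0,0,0],[-1,0,0,-0.03,0,0,0],[-1,-0.02,0,-0.03,0,0,0],[-1,-0.03,0,-0.01,0,0,0],[-1,-0.03,0,0,0,0,0],[-1,0,0,0,0,0,0]]]' 80
python3 - <<'E'
from h import *
from go import *
f=grab_frame("scene")
P=cloud(f,np.ones((400,640),bool))
for c in((.5555,-.2865),(.668,-.189)):
    Q=P[(abs(P[:,0]-c[0])<.025)&(abs(P[:,1]-c[1])<.025)&(P[:,2]>.05)&(P[:,2]<.125)]
    for a in (.06,.09): m=(Q[:,2]>a)&(Q[:,2]<a+.012);print(a,m.sum(),Q[m].mean(0))
    print("top z",np.percentile(Q[:,2],98))
t=grab_frame("top")
for F in(t,f):
  for o in outline_of(F,"bottle0")[:4]:
    P=cloud(F,o["region"]);P=P[P[:,2]>.006]
    if len(P)<20: continue
    r,c,a=axis(P);print("b",round(o["confidence"],2),np.round(r[0],1),np.round(r[1]),round(r[2],1),round(a,3),np.percentile(P[:,2],98))
s=observe();q=np.array(s["qpos"]);p=np.array(s["position"]);R0=Ro.from_euler("xyz",s["tool_rot"])
h=-1.065;R=tool(h,-40*d,1);p2=np.array([.56,-.1,.22])
print(p,q)
for P_ in(p,p2):
    rv=(R0.inv()*R).as_rotvec(degrees=True);print("turn",rv,"shift",R0.inv().apply(P_-p))
    for k in np.linspace(0,1,4):
        q,a,b=ik(P_,R0*Ro.from_rotvec(k*rv,degrees=True),q);print(q,round(a,4),round(b,3))
E
```

```text
clock: 57.85
position: [0.5501, -0.2806, 0.1748]
tool_rot: [3.141, 0.881, 2.692]
force: [-0.3, -0.5, -0.1]
grip_width: 0.0855
finger_force: 0.0
0.06 21 [ 0.5663 -0.2894  0.0652]
0.09 17 [ 0.5667 -0.2906  0.0959]
top z 0.11223856223576313
0.06 21 [ 0.678  -0.196   0.0663]
0.09 20 [ 0.6784 -0.1952  0.0958]
top z 0.1107347001577962
b 0.96 [456.9  82.5] [41. 91.] 29.4 2.073 0.04430264646801801
b 0.61 [609.7 -53.5] [40. 37.] 84.7 1.473 0.09919687149711058
b 0.59 [546.5 312.3] [ 39. 114.] 1.9 1.631 0.10700818577108125
b 0.66 [615.1 -55.1] [41. 42.] 87.2 0.822 0.09952328659087366
b 0.66 [548.5 309.9] [143. 195.] 2.0 1.473 0.10232286811790395
b 0.53 [350.4 252.2] [ 50. 127.] 25.7 2.04 0.01853285606211424
[ 0.5474 -0.279   0.171 ] [ 1.3254  0.9797 -1.4096  2.3468  2.2241  1.0777 -0.2724]
turn [ 3.4598 87.0683 39.1029] shift [0. 0. 0.]
[ 1.3241  0.9789 -1.4102  2.3466  2.2227  1.0784 -0.2728] 0.0 0.0
[ 1.3066  0.9074 -1.44    1.9702  1.3104  1.0056  0.247 ] 0.0 0.0
[ 1.1934  1.088  -1.44    1.5313  0.8701  1.4459  0.4537] 0.0 0.0
[ 1.0582  1.2798 -1.3798  1.1     0.596   1.8569  0.4141] 0.0 0.0
turn [ 3.4598 87.0683 39.1029] shift [ 0.0044  0.1668 -0.0821]
[ 0.8665  0.7614 -1.44    2.37    1.9066  1.2784 -0.5667] 0.0041 0.011
[ 1.0087  0.7046 -1.44    2.0317  1.1821  1.0147 -0.065 ] 0.0 0.0
[ 0.9999  0.9272 -1.4399  1.6632  0.7351  1.3267  0.1847] 0.0 0.0
[ 0.9541  1.1584 -1.4011  1.3468  0.4424  1.6273  0.1645] 0.0 0.0
```

```bash
python3 -m creep '[[[-1,0,0.01,-0.02,0.2,5.44,2.44],[-1,0,0.01,-0.02,0.2,5.44,2.44],[-1,0,0.01,-0.01,0.2,5.44,2.44],[-1,0,0.01,-0.01,0.2,5.44,2.44],[-1,0,0.01,0,0.2,5.44,2.44],[-1,0,0.01,0,0.2,5.44,2.44],[-1,0,0.01,0,0.2,5.44,2.44],[-1,0,0.01,0,0.2,5.44,2.44],[-1,0,0.01,0,0.2,5.44,2.44],[-1,0,0,0,0,0,0]]]' 60
python3 -m creep '[[[-1,0,0.01,0,0.2,5.44,2.44],[-1,0,0.01,0,0.2,5.44,2.44],[-1,0,0.01,0,0.2,5.44,2.44],[-1,0,0.01,0,0.2,5.44,2.44],[-1,0,0.01,0,0.2,5.44,2.44],[-1,0,0.01,0,0.2,5.44,2.44],[-1,0,0.01,0,0.2,5.44,2.44],[-1,0,0,0,0,0,0]]]' 60
python3 - <<'E'
from go import *
h=-1.062;R=tool(h,-40*d,1);u=np.array([np.cos(h),np.sin(h)]);c=np.array([.459,.081])
go([.53,-.05,.2],R)
go([*(c-.010*u),.012],R,.12)
E
```

```text
clock: 59.05
position: [0.561, -0.1894, 0.2184]
tool_rot: [3.014, -0.001, 2.348]
force: [-0.4, -0.2, -0.7]
grip_width: 0.0854
finger_force: 0.0
clock: 59.85
position: [0.6152, -0.1471, 0.2229]
tool_rot: [3.138, -0.688, 2.083]
force: [-0.4, -0.3, -0.8]
grip_width: 0.0851
finger_force: 0.0
turn [0.0694 0.5911 0.1648] 0.6 shift [ 0.082  -0.0271  0.0987] to [ 0.53 -0.05  0.2 ]
 q now [ 0.8606  1.1622 -1.2866  1.1033  0.4263  1.7417  0.2996]
 q turned [ 0.8577  1.1655 -1.2867  1.096   0.4196  1.7493  0.2966] 0.0 0.0
 q there [ 0.9487  1.1035 -1.3389  1.5053  0.3799  1.4691  0.153 ] 0.0 0.0
turn [0.0694 0.5911 0.1648] 0.6 shift [ 0.083  -0.0253  0.225 ] to [0.4917 0.0224 0.1039]
 q now [ 0.8606  1.1622 -1.2866  1.1033  0.4263  1.7417  0.2996]
 q turned [ 0.8577  1.1655 -1.2867  1.096   0.4196  1.7493  0.2966] 0.0 0.0
 q there [ 0.9052  1.1857 -1.29    1.7128  0.4709  1.2145  0.0668] 0.0 0.0
```

```bash
python3 -m creep '[[[-1,0.0205,-0.0068,0.025,0,0.6,0],[-1,0.0205,-0.0068,0.025,0,0,0],[-1,0.0205,-0.0068,0.025,0,0,0],[-1,0.0205,-0.0068,0.025,0,0,0],[-1,0,0,0.03,0,0,0],[-1,0,0,0.03,0,0,0],[-1,0,0,0.03,0,0,0],[-1,0,0,0.03,0,0,0],[-1,0,0,0,0,0,0]]]' 60
python3 - <<'E'
from go import *
h=-1.062;R=tool(h,-40*d,1);u=np.array([np.cos(h),np.sin(h)]);c=np.array([.459,.081])
go([*(c-.010*u),.013],R,0)
E
```

```text
clock: 60.75
position: [0.4891, 0.0188, 0.1067]
tool_rot: [3.135, -0.694, 2.091]
force: [0.2, -0.5, 0.7]
grip_width: 0.0855
finger_force: 0.0
turn [-0.0506  0.2586  0.5173] 0.6 shift [0.0003 0.004  0.1225] to [0.4541 0.0897 0.013 ]
 q now [ 0.9119  1.1748 -1.2834  1.7168  0.4641  1.2149  0.0863]
 q turned [ 0.9113  1.1741 -1.2833  1.7168  0.4585  1.214   0.0788] 0.0 0.0
 q there [ 0.8115  1.2689 -1.1874  1.8506  0.5728  0.9697 -0.0148] 0.0 0.0
```

```bash
python3 -m creep '[[[-1,0,0.004,0.03,0,0,0.5],[-1,0,0,0.03,0,0,0],[-1,0,0,0.03,0,0,0],[-1,0,0,0.02,0,0,0],[-1,0,0,0.012,0,0,0],[-1,0,0,0,0,0,0],[0.3,0,0,0,0,0,0],[1,0,0,0,0,0,0],[1,0,0,0,0,0,0],[1,0,0,0,0,0,0]]]' 60
python3 -m creep '[[[1,0,0,0,0,0,0],[1,0,0,0,0,0,0],[1,0,0,0,0,0,0]]]' 60
python3 -m creep '[[[1,0,0,-0.02,0,0,0],[1,0,0,-0.03,0,0,0],[1,0,0,-0.03,0,0,0],[1,0,0,-0.03,0,0,0],[1,0,0,-0.03,0,0,0],[1,0,0,0,0,0,0]]]' 60
python3 - <<'E'
from go import *
s=observe();q=np.array(s["qpos"]);R0=Ro.from_euler("xyz",s["tool_rot"]);p0=np.array(s["position"])
p=np.array([.58,.03,.25]);print(p0,R0.inv().apply(p-p0))
for hb in(.05,-.4,-.8):
    qq=q
    Rb=tool(hb,.872,1)
    rv=(R0.inv()*Rb).as_rotvec(degrees=True);print(hb,"turn",rv,np.linalg.norm(rv))
    for k in np.linspace(0,1,5):
        qq,a,b=ik(p,R0*Ro.from_rotvec(k*rv,degrees=True),qq);print(qq,round(a,4),round(b,3))
    for pp in([.62,.05,.16],[.62,.05,.04]):
        qq,a,b=ik(np.array(pp),Rb,qq);print("pl",qq,round(a,4),round(b,3))
E
```

```text
clock: 61.75
position: [0.4591, 0.0873, 0.0158]
tool_rot: [3.139, -0.693, 2.076]
force: [-0.3, -4.5, 8.1]
grip_width: 0.0391
finger_force: 60.7
clock: 62.05
position: [0.4591, 0.0873, 0.0158]
tool_rot: [3.139, -0.693, 2.076]
force: [0.3, -5.2, 7.7]
grip_width: 0.0392
finger_force: 60.8
clock: 62.65
position: [0.504, 0.0073, 0.1251]
tool_rot: [3.136, -0.691, 2.075]
force: [0.4, -0.4, -1.3]
grip_width: 0.0391
finger_force: 60.7
[0.504  0.0073 0.1251] [ 0.0667  0.0782 -0.1065]
0.05 turn [ -6.1162 -79.0999 -70.2354] 105.95856672383505
[ 0.7914  1.0637 -1.3592  1.4     0.3382  1.4752  0.046 ] 0.0 0.0
[ 0.8159  0.9242 -1.4245  1.5845  0.5753  1.3112  0.1731] 0.0 0.0
[ 0.8588  0.7488 -1.44    1.8301  0.8085  1.0407  0.2411] 0.0 0.0
[ 0.8957  0.6007 -1.44    2.1038  1.2462  0.7591  0.077 ] 0.0 0.0
[ 0.8804  0.6285 -1.4392  2.3682  2.0339  0.8317 -0.3601] 0.0 0.0
pl [ 0.6703  0.8994 -1.2714  2.3318  2.2501  1.0487 -0.428 ] 0.0 0.0
pl [ 0.587   1.1927 -1.1079  2.3281  2.5381  1.2302 -0.491 ] 0.0 0.0
-0.4 turn [ -3.566  -85.8237 -42.3015] 95.74888744069105
[ 0.7914  1.0637 -1.3592  1.4     0.33
[... 254 characters left out ...]
2776  1.7256  1.2381 -0.6675] 0.0 0.0
pl [ 0.3249  0.8393 -1.127   2.2278  1.923   1.3587 -0.7784] 0.0 0.0
pl [ 0.2383  1.0978 -0.9771  2.2252  2.1576  1.4758 -0.931 ] 0.0 0.0
-0.8 turn [ -1.2758 -88.9475 -17.1171] 90.58852739604701
[ 0.7914  1.0637 -1.3592  1.4     0.3382  1.4752  0.046 ] 0.0 0.0
[ 0.7488  0.8676 -1.3378  1.5607  0.5485  1.3364 -0.0302] 0.0 0.0
[ 0.65    0.6885 -1.2844  1.7434  0.8015  1.2165 -0.21  ] 0.0 0.0
[ 0.458   0.5866 -1.1951  1.9265  1.1315  1.2263 -0.5178] 0.0 0.0
[ 0.1906  0.623  -1.0706  2.0849  1.4535  1.459  -0.8493] 0.0 0.0
pl [ 0.0881  0.8304 -0.9599  2.022   1.6034  1.4898 -0.9554] 0.0 0.0
pl [ 0.0245  1.0529 -0.8533  2.0197  1.775   1.5112 -1.1299] 0.0 0.0
```

```bash
python3 -m creep '[[[1,0.022,0.026,-0.0355,0,0,0],[1,0.022,0.026,-0.0355,0,0,0],[1,0.022,0.026,-0.0355,0,0,0],[1,0,0,0,-0.2,-5.36,-2.64],[1,0,0,0,-0.2,-5.36,-2.64],[1,0,0,0,-0.2,-5.36,-2.64],[1,0,0,0,-0.2,-5.36,-2.64],[1,0,0,0,-0.2,-5.36,-2.64],[1,0,0,0,-0.2,-5.36,-2.64],[1,0,0,0,0,0,0]]]' 60
python3 -m creep '[[[1,0,0,0,-0.2,-5.36,-2.64],[1,0,0,0,-0.2,-5.36,-2.64],[1,0,0,0,-0.2,-5.36,-2.64],[1,0,0,0,-0.2,-5.36,-2.64],[1,0,0,0,-0.2,-5.36,-2.64],[1,0,0,0,-0.2,-5.36,-2.64],[1,0,0,0,-0.2,-5.36,-2.64],[1,0,0,0,-0.2,-5.36,-2.64],[1,0,0,0,-0.2,-5.36,-2.64],[1,0,0,0,0,0,0]]]' 60
python3 - <<'E'
from go import *
go([.61,.06,.10],tool(-.4,.878,1))
E
```

```text
clock: 63.65
position: [0.5769, 0.0334, 0.2476]
tool_rot: [3.012, -0.108, 2.338]
force: [1.1, 0.2, -1.5]
grip_width: 0.0392
finger_force: 61.0
clock: 64.65
position: [0.577, 0.0323, 0.2455]
tool_rot: [3.109, 0.77, 2.69]
force: [0.7, -0.9, -0.7]
grip_width: 0.0391
finger_force: 61.1
turn [-0.3022 -6.1313 -2.1152] 6.5 shift [0.0994 0.0383 0.108 ] to [0.61 0.06 0.1 ]
 q now [ 0.4387  0.4884 -1.1436  2.2276  1.5837  1.028  -0.6051]
 q turned [ 0.3732  0.5163 -1.1201  2.2927  1.725   1.133  -0.7311] 0.0 0.0
 q there [ 0.1746  0.903  -0.9431  2.2557  2.0154  1.36   -0.9574] 0.0 0.0
```

```bash
python3 -m creep '[[[1,0,0,0,-0.15,-3.1,-1],[1,0,0,0,-0.15,-3.1,-1],[1,0.02,0.0077,0.0216,0,0,0],[1,0.02,0.0077,0.0216,0,0,0],[1,0.02,0.0077,0.0216,0,0,0],[1,0.02,0.0077,0.0216,0,0,0],[1,0.02,0.0077,0.0216,0,0,0],[1,0,0,0,0,0,0],[1,0,0,0,0,0,0]]]' 60
python3 - <<'E'
from go import *
s=observe();go([*s["position"][:2],.05],tool(-.4,.878,1))
E
```

```text
clock: 65.55
position: [0.6112, 0.0592, 0.1006]
tool_rot: [3.138, 0.877, 2.732]
force: [-0.5, -0.0, -0.6]
grip_width: 0.0391
finger_force: 61.0
turn [-0.2013 -0.079  -0.3507] 0.4 shift [0.039  0.     0.0323] to [0.6112 0.0592 0.05  ]
 q now [ 0.168   0.8967 -0.9336  2.2506  2.0086  1.3505 -0.9625]
 q turned [ 0.1704  0.8956 -0.9323  2.254   2.0148  1.3483 -0.9593] 0.0 0.0
 q there [ 0.1391  1.011  -0.8766  2.2451  2.1094  1.403  -1.0248] 0.0 0.0
```

```bash
python3 -m creep '[[[1,0.013,0,0.0108,-0.2,0,0],[1,0.013,0,0.0108,0,0,0],[1,0.013,0,0.0108,0,0,0],[1,0,0,0,0,0,0]]]' 60
python3 -m creep '[[[1,0.0015,0,0.0013,0,0,0],[1,0,0,0,0,0,0]]]' 60
python3 -m creep '[[[1,0.0015,0,0.0013,0,0,0],[1,0,0,0,0,0,0]]]' 60
python3 -m creep '[[[1,0.0015,0,0.0013,0,0,0],[1,0,0,0,0,0,0]]]' 60
```

```text
clock: 65.95
position: [0.6117, 0.0591, 0.0505]
tool_rot: [3.134, 0.879, 2.732]
force: [0.4, 0.1, -0.8]
grip_width: 0.039
finger_force: 61.0
clock: 66.15
position: [0.6123, 0.0598, 0.05]
tool_rot: [3.131, 0.881, 2.731]
force: [-0.8, -0.3, -1.6]
grip_width: 0.0394
finger_force: 61.0
clock: 66.35
position: [0.6121, 0.06, 0.0471]
tool_rot: [3.132, 0.88, 2.732]
force: [0.4, 0.6, -0.9]
grip_width: 0.0391
finger_force: 61.0
clock: 66.55
position: [0.6126, 0.06, 0.0463]
tool_rot: [3.132, 0.884, 2.732]
force: [-8.3, -1.9, 20.3]
grip_width: 0.039
finger_force: 63.3
```

On the bench. Releasing, retreating, and checking everything.

```bash
python3 -m creep '[[[0.2,0,0,0,0,0,0],[-1,0,0,0,0,0,0],[-1,0,0,0,0,0,0],[-1,0,0,0,0,0,0],[-1,0,0,-0.02,0,0,0],[-1,0,0,-0.03,0,0,0],[-1,0,0,-0.03,0,0,0],[-1,-0.02,0,-0.03,0,0,0],[-1,-0.03,0,0,0,0,0],[-1,-0.03,0,0,0,0,0]]]' 60
python3 -m creep '[[[-1,-0.03,0,0,0,0,0],[-1,0,0,0,0,0,0],[-1,0,0,0,0,0,0]]]' 60
python3 - <<'E'
from h import *
np.set_printoptions(precision=4,suppress=True)
f=grab_frame("scene");t=grab_frame("top")
for n in("bottle0","handpiece","pliers","wax_pot","stone_tray"):
  for F in(t,f):
   for o in outline_of(F,n)[:3]:
    if o["confidence"]<.5: continue
    P=cloud(F,o["region"]);P=P[P[:,2]>.006]
    if len(P)<20: continue
    r,c,a=axis(P);print(n,round(o["confidence"],2),np.round(r[0],1),np.round(r[1]),round(r[2],1),np.percentile(P[:,2],98).round(4))
P=cloud(f,np.ones((400,640),bool))
for c in((.612,.06),(.616,-.054)):
    Q=P[(abs(P[:,0]-c[0])<.035)&(abs(P[:,1]-c[1])<.035)&(P[:,2]>.005)&(P[:,2]<.12)]
    for a in(.01,.03,.05,.08): m=(Q[:,2]>a)&(Q[:,2]<a+.015);print(a,m.sum(),Q[m].mean(0))
crop(f,230,110,240,200,3,"c12.png")
E
```

```text
clock: 67.55
position: [0.5807, 0.0733, 0.1776]
tool_rot: [3.132, 0.88, 2.735]
force: [0.3, 1.3, -0.4]
grip_width: 0.0854
finger_force: 0.0
clock: 67.85
position: [0.5979, 0.0644, 0.1997]
tool_rot: [3.132, 0.88, 2.731]
force: [-0.5, -1.2, -0.9]
grip_width: 0.0855
finger_force: 0.0
bottle0 0.67 [611.8 -53. ] [38. 41.] 84.7 0.0983
bottle0 0.59 [594.2  46.4] [83. 39.] 39.5 0.1016
bottle0 0.71 [608.5  60. ] [42. 49.] 69.5 0.0995
bottle0 0.61 [616.5 -53.6] [43. 43.] 81.2 0.0987
handpiece 0.79 [565.1 269.2] [108.  26.] 1.3 0.0658
handpiece 0.75 [501.1 279.2] [211. 252.] 1.0 0.1057
handpiece 0.68 [546.1 271. ] [ 56. 153.] 77.0 0.0675
handpiece 0.52 [373.3 204.9] [52. 24.] 28.2 0.0152
pliers 0.51 [537.9 315.1] [ 43. 116.] 25.0 0.1094
wax_pot 0.8 [785.8 -80.9] [50. 55.] 63.7 0.0492
wax_pot 0.86 [790.9 -79.8] [55. 57.] 33.5 0.0506
stone_tray 0.74 [782.  211.7] [94. 69.] 35.4 0.0228
stone_tray 0.54 [785.1 -79.8] [52. 55.] 54.0 0.0492
stone_tray 0.86 [784.1 211.9] [91. 78.] 35.1 0.0235
stone_tray 0.64 [550.7 257.9] [142. 296.] 1.0 0.1014
0.01 40 [0.6194 0.0503 0.0186]
0.03 47 [0.619  0.0513 0.0379]
0.05 59 [0.6188 0.0512 0.0576]
0.08 46 [0.6113 0.0575 0.0897]
0.01 45 [ 0.6265 -0.0629  0.0181]
0.03 47 [ 0.6253 -0.0614  0.0375]
0.05 53 [ 0.626  -0.0604  0.0579]
0.08 50 [ 0.6173 -0.0561  0.0904]
```

View pics/c12.png

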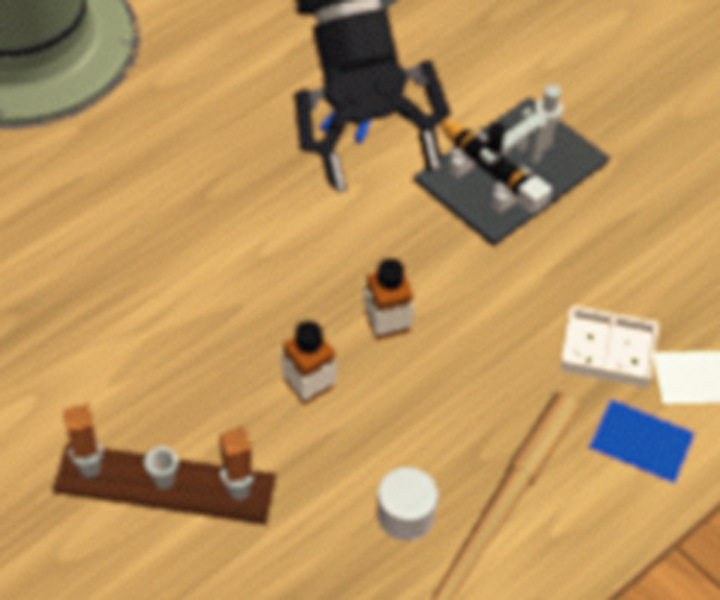

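The picture shows both bottles upright at (308,360) and (390,300), both punches seated at (82,440) and (238,465), and the barrel clamped at (500,160). The gripper is touching nothing, so I'm handing in.

```bash
python3 -c "
from workcell import *
print(job_done())"
```

```text
the job is handed in; nothing more can be done
None
```

I handed the job in at about 68 s with the handpiece clamped in the cradle, both punches seated in sockets and both bottles standing upright; the hand-in returned no verdict. I didn't touch the pliers, tray or pot; the tray and pot measured unmoved, while the last pliers measurement failed because the gripper partly hid them.

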